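# Make up the dough-cutter kit after washing

## Robot

A 6-joint arm with a two-finger parallel gripper is mounted at the origin on the work surface. World frame = base frame: x ahead of the robot, y to its left, z up, the work surface at z = 0. Lengths are in mm, angles in rad, forces in N, time in s.
With the tool pointing down it reaches from about 200 to 875 mm from the base axis. Payload 3.4 kg.
Tool frame: the origin (TCP) lies at the very end of the fingers, on their centre line; the grasp point (between the pads) lies 19 mm behind it (arm.pinch_z is the distance from the TCP to the grasp point, in mm); z points along the fingers, y is the direction in which the jaws open and shut (so a half turn about z gives the same grasp; the last joint's range is limited). The gripper opens to 94 mm and grips with 3 to 60 N. Pads are 16 mm wide; open, the fingers measure 119 mm over their backs; the gripper's body (75 mm by 177 mm) begins 78 mm behind the grasp point.
Start: joints at [1.073, 0.276, 1.505, -0, 1.361, -0.121], TCP at [211.591, 534.695, 172.793] pointing down, gripper open.
Joint ranges: [-2.89, 2.89], [-0.75, 2.08], [0.22, 2.7], [-1.18, 4.32], [0.11, 2.71], [-2.7, 2.7]. Speed limits (rad/s): [2.57, 2.57, 3.14, 3.14, 3.14, 3.14].

## Interface

Orientations are given as a rotation vector (axis times angle).
In Python, from bench import arm gives the robot as it stands. The module is installed in compiled form; this text tells all that it offers.
- The arm moves only by the tool send_rows, never from a script. Its argument "commands" is a list of rows, each a list of 5 numbers: the shift along the tool's x, y, z in mm, then the turn about the tool's z in degrees, then the finger opening in mm, from 0 to 94. A call has 1 to 12 rows; each row is the pose to reach, as a shift and turn from the pose measured when the call began, along the tool's axes at that moment; what a row does not reach only later rows make up. A row lasts 1/12 s, in which the tool goes at most 41.7 mm and 7.16 degrees, less where a joint would pass 70% of its speed; a pose out of reach is approached as far as the arm can. A call with a gripper value outside its range is refused whole. The fingers move at their own pace and stop on an object; "newtons" is the grip in N (left out, the last holds). Time passes only in rows, so rows that repeat a pose let the fingers close. It gives the time, the measured TCP pose, the force and the opening at its end, in the units of the state.
- arm.observe(): the state, without advancing time (a new reading comes with each control period).
- arm.get_image(name): name is "scene" or "side" or "wrist"; returns the picture (480x640x3 uint8, red, green, blue); there is no depth.
- arm.camera_info(name): a dict with "fovy" (degrees; the focal length in pixels is half the picture's height over the tangent of half this angle, whatever the lens; pixels are square), "cx", "cy" (the principal point, pixels), "rvec" (rotation vector, rad) and "tvec" (3), from world to camera coordinates, as OpenCV has them; the wrist camera has in their place "mount" (4x4, takes a point from camera to tool coordinates, whose origin is the TCP and whose axes are the flange's). Camera axes: x right, y down, z forward; pixel columns grow to the right and rows downward; lengths in mm; the calibration is good to about 2 mm. A picture is of the moment at which its call begins: read the wrist's pose just before it. camera_info takes no time and is no camera call.
- arm.close_job(): hands the job in, once; it reports no verdict.
Trained networks look in the newest picture that a camera, given by its name, has taken for a name from the list of things; names that differ only in an ending like _2 or _b are one class to them, and where a whole thing is asked for, a point or a joint stands for the part that bears it (a point fixed in the world has none). Each returns a list of dicts, best first, with "conf" (0 to 1); they miss things now and then, are a little off and sometimes report something else, mostly with a low value. They report only what shows in the picture. A call takes as long as a camera call. They do not tell look-alikes from the thing itself.
- arm.find_in(camera, target): "location" ([x, y, z] in mm, in the coordinates of the camera as it stood for that picture, good to about 4 mm: the middle of the surface that is visible of it).
- arm.regions_of(camera, target): "mask" (480x640 bool, what is visible of it).
- arm.landmark_of(camera, target): "location" ([x, y, z] in mm, in the coordinates of the camera as it stood for that picture, good to about 4 mm: a listed point, or the origin of a listed thing).
The state is a dict: "time": time; "qpos": joint angles; "qvel": joint speeds; "joint_torque": joint torques, N m; "tool_pos": TCP position; "orientation": TCP orientation; "contact_force": force on the tool from outside, world axes, zero at the start; "ft_torque": the same for the moment, N m; "gripper_width": finger opening in mm.
Only numpy, scipy, OpenCV 4.12 (cv2) and the standard library are available. Lean on these libraries where they do the work, as an engineer would, in place of code of your own. Each camera call takes 0.05 s, during which the arm holds its last target.

## Task

The washed hand dough cutters are lying about the pastry bench: make up the kit by standing one of each shape upright on the white pad printed with its outline, centred on the outline and turned to match it. The large round one is already on its pad, so leave that one alone and put its loose duplicate flat in the shallow round aluminium tin instead.

Things in the scene. Friction and masses are not known exactly. Their poses are not given: they have to be found in the camera images.
- cutter_square: Hand dough cutter, square, 52 x 52 mm (sides along x and y); loose, bright metal, underside flat; skirt 24 mm high with a flat top, and on it a black plastic bar grip 42 mm long (along its x), 16 mm wide (along its y), rising from 24 to 56 mm height, centred; grip it across the 16 mm. Origin: centre of the underside, z up.
- cutter_finger: Hand dough cutter, long rectangle (finger biscuit), 76 mm along x by 30 mm along y; loose, bright metal, underside flat; skirt 24 mm high with a flat top, and on it a black plastic bar grip 42 mm long (along its x), 16 mm wide (along its y), rising from 24 to 56 mm height, centred; grip it across the 16 mm. Origin: centre of the underside, z up.
- cutter_round_small: Hand dough cutter, small round, 44 mm diameter; loose, bright metal, underside flat; skirt 24 mm high with a flat top, and on it a black plastic bar grip 42 mm long (along its x), 16 mm wide (along its y), rising from 24 to 56 mm height, centred; grip it across the 16 mm. Origin: centre of the underside, z up.
- cutter_round_spare: Hand dough cutter, large round, 66 mm diameter, the one lying on the table: the duplicate; loose, bright metal, underside flat; skirt 24 mm high with a flat top, and on it a black plastic bar grip 42 mm long (along its x), 16 mm wide (along its y), rising from 24 to 56 mm height, centred; grip it across the 16 mm. Origin: centre of the underside, z up.
- cutter_round_seated: Hand dough cutter, large round, 66 mm diameter, same as the spare, but already standing on its pad at the start: leave it there; loose, bright metal, underside flat; skirt 24 mm high with a flat top, and on it a black plastic bar grip 42 mm long (along its x), 16 mm wide (along its y), rising from 24 to 56 mm height, centred; grip it across the 16 mm. Origin: centre of the underside, z up.
- pad_square: white plastic pad 90 x 90 mm, 6 mm thick, fixed to the table, with a flat dark printed outline in its middle (no recess): a square, 60 x 60 mm, sides along x and y. For the square cutter. Origin: centre of the underside; the top is 6 mm above it. Pad sides run along its x and y.
- pad_finger: white plastic pad 90 x 90 mm, 6 mm thick, fixed to the table, with a flat dark printed outline in its middle (no recess): a long rectangle, 84 mm along x by 38 mm along y. For the finger cutter. Origin: centre of the underside; the top is 6 mm above it. Pad sides run along its x and y.
- pad_round_large: white plastic pad 90 x 90 mm, 6 mm thick, fixed to the table, with a flat dark printed outline in its middle (no recess): a disc 74 mm across. Already holds the large round cutter, which nearly covers the disc. Origin: centre of the underside; the top is 6 mm above it. Pad sides run along its x and y.
- pad_round_small: white plastic pad 90 x 90 mm, 6 mm thick, fixed to the table, with a flat dark printed outline in its middle (no recess): a disc 52 mm across. For the small round cutter. Origin: centre of the underside; the top is 6 mm above it. Pad sides run along its x and y.
- spares_tin: Shallow round open aluminium tin, fixed, outside diameter 112 mm at the base and 116 mm at the rim, wall 2 mm, rim 20 mm high, inner floor 2 mm above its origin (centre of the underside). Place for the duplicate cutter.
Things that resemble listed ones, but are neither listed nor needed, are in the scene too. What is shaped like the pad_round_large but brown or turquoise is not meant.

How it is judged (in metres and radians):
At the end, for the whole second after the job is handed in: Square, finger and small round cutters upright on their own pads within 12 mm of centre, square and finger turned to the outline within 0.2 rad (equal ways round count); seated large round cutter within 15 mm of its pad centre; its duplicate flat on the tin floor; all at rest (horizontal distance between cutter_square and pad_square below 0.012 m and z of cutter_square in the frame of pad_square between 0.003 and 0.009 m and angle between each of cutter_square, cutter_finger, cutter_round_small, cutter_round_seated, cutter_round_spare's own z axis and vertical below 0.1 rad and linear speed of each of cutter_square, cutter_finger, cutter_round_small, cutter_round_seated, cutter_round_spare below 0.02 m/s and (angle between the x axis of cutter_square and the x axis of pad_square, either way round below 0.2 rad or angle between the x axis of cutter_square and the y axis of pad_square, either way round below 0.2 rad) and horizontal distance between cutter_finger and pad_finger below 0.012 m and z of cutter_finger in the frame of pad_finger between 0.003 and 0.009 m and angle between the x axis of cutter_finger and the x axis of pad_finger, either way round below 0.2 rad and horizontal distance between cutter_round_small and pad_round_small below 0.012 m and z of cutter_round_small in the frame of pad_round_small between 0.003 and 0.009 m and horizontal distance between cutter_round_seated and pad_round_large below 0.015 m and z of cutter_round_seated in the frame of pad_round_large between 0.003 and 0.009 m and horizontal distance between cutter_round_spare and spares_tin below 0.03 m and z of cutter_round_spare in the frame of spares_tin between -0.001 and 0.005 m); the robot touches nothing.
It fails at once if the large round cutter already on its pad is displaced by more than 20 mm (distance of cutter_round_seated from where it was at the start of the episode above 0.02 m).
It also fails if it takes over 96 s, if anything falls off the work surface, if the arm or the gripper's body presses on something with over 40 N, if the wrist force passes 120 N, or if a joint passes its speed limit or range.

## Working session

There is one attempt and no reset: what is moved stays moved. The work goes in short steps, Python scripts to look and compute and a tool call to move; the robot and the scene stay as the last step left them, time stands still between calls to the robot, and variables do not carry over. Pictures are saved under pics/ and viewed, and the job is handed in when it is done.

Besides the shell and the picture viewer there is one more tool, called as a command line: name --pt "numbers of a row" for each row, then --argument value for the rest. send_rows: Moves the arm, as the interface text tells. Its arguments: {"type":"object","properties":{"commands":{"type":"array"},"newtons":{"type":"number"}},"required":["commands"]}

```bash
mkdir -p pics; ls; python3 - <<'E'
from bench import arm
import cv2
print(arm.observe())
for n in("scene","side","wrist"):
    cv2.imwrite(f"pics/a_{n}.png",arm.get_image(n)[:,:,::-1]); print(n,arm.camera_info(n))
E
```

```text
pics
{'time': 0.0, 'qpos': array([ 1.07302381e+00,  2.76592466e-01,  1.50607754e+00, -1.67283685e-05,
        1.36065499e+00, -1.20994953e-01]), 'qvel': array([ 0.0011518 ,  0.00073928, -0.0010017 , -0.00036759,  0.0001098 ,
       -0.00152358]), 'joint_torque': array([-8.67843592e-04, -4.04577005e+01, -2.37234986e+01,  6.96631777e-02,
        3.45670630e-02, -1.15914941e-04]), 'tool_pos': array([211.28442675, 534.14459647, 171.92835719]), 'orientation': array([-5.88244781e-01, -3.08550641e+00,  2.59937204e-03]), 'contact_force': array([ 0.25971958, -0.1183439 , -0.34600277]), 'ft_torque': array([ 0.08186902, -0.0141499 ,  0.06557132]), 'gripper_width': 94.10378090335234}
scene {'fovy': 49.230187777835425, 'cx': 321.0630126686512, 'cy': 236.0193924922649, 'rvec': array([ 2.07187039,  1.21954158, -0.52465516]), 'tvec': array([-238.83559273, -209.44390826, 1373.69649894])}
side {'fovy': 45.60215692723817, 'cx': 322.770813310611, 'cy': 231.74862457857068, 'rvec': array([ 2.32149719, -0.46065697,  0.20730638]), 'tvec': array([-358.12370182,  176.01445411, 1002.20558424])}
wrist {'fovy': 70.070637206773, 'cx': 321.5624796726104, 'cy': 237.68781365212138, 'mount': array([[-1.31287293e-04, -9.63568833e-01, -2.67460440e-01,
         7.69520454e+01],
       [ 9.99999959e-01, -5.82205447e-05, -2.81117408e-04,
        -3.66680317e-01],
       [ 2.55304280e-04, -2.67460466e-01,  9.63568801e-01,
        -2.12754108e+02],
       [ 0.00000000e+00,  0.00000000e+00,  0.00000000e+00,
         1.00000000e+00]])}
```

View pics/a_scene.png

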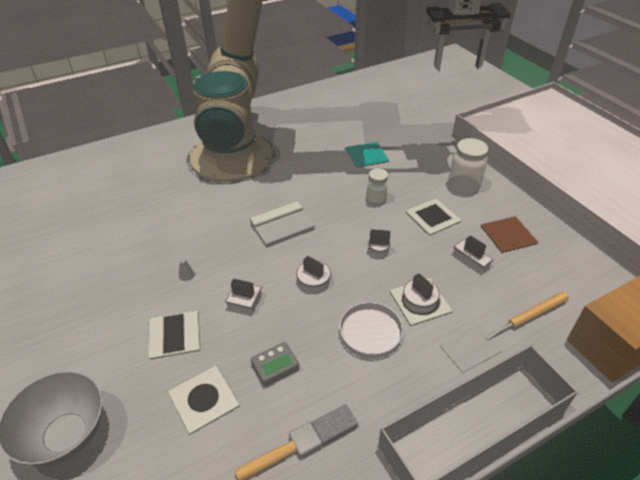

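View pics/a_side.png

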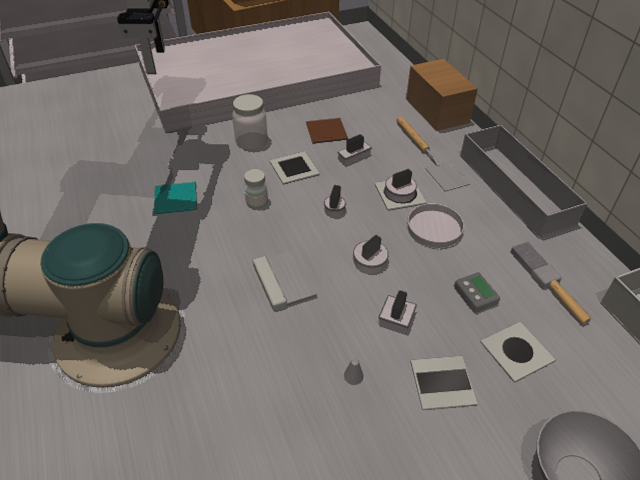

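View pics/a_wrist.png

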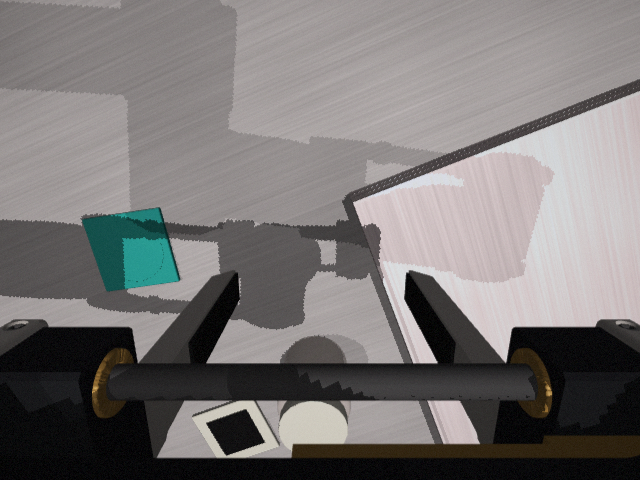

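```bash
cat > h.py <<'E'
from bench import arm
import numpy as np, cv2
from scipy.spatial.transform import Rotation as R
def cam(n,st=None):
    i=arm.camera_info(n); f=240/np.tan(np.radians(i['fovy']/2))
    K=np.array([[f,0,i['cx']],[0,f,i['cy']],[0,0,1]])
    if 'mount' in i:
        st=st or arm.observe()
        T=np.eye(4);T[:3,:3]=R.from_rotvec(st['orientation']).as_matrix();T[:3,3]=st['tool_pos']
        M=np.linalg.inv(T@i['mount']); return K,M[:3,:3],M[:3,3]
    return K,R.from_rotvec(i['rvec']).as_matrix(),np.array(i['tvec'])
def ray(n,uv,z,c=None):
    K,Rm,t=c or cam(n); C=-Rm.T@t; d=Rm.T@np.linalg.inv(K)@np.array([uv[0],uv[1],1.]); return C+d*(z-C[2])/d[2]
def toworld(n,p,c=None):
    K,Rm,t=c or cam(n); return Rm.T@(np.array(p)-t)
def proj(n,P,c=None):
    K,Rm,t=c or cam(n); q=(np.atleast_2d(P)@Rm.T+t)@K.T; return q[:,:2]/q[:,2:]
E
python3 - <<'E'
from h import *
np.set_printoptions(precision=1,suppress=True)
T=["cutter_square","cutter_finger","cutter_round_small","cutter_round_spare","pad_square","pad_finger","pad_round_small","pad_round_large","spares_tin"]
import pickle
m={}
for n in("scene","side"):
    arm.get_image(n)
    for t in T:
        for d in arm.landmark_of(n,t)[:3]: print(n,t,round(d['conf'],2),toworld(n,d['location']),proj(n,toworld(n,d['location']))[0])
        m[n,t]=arm.regions_of(n,t)[:3]
pickle.dump(m,open('m.pkl','wb'))
print(arm.observe()['time'])
E
```

```text
scene cutter_square 0.78 [ 468.6 -158.    -5.1] [244.1 303.6]
scene cutter_finger 0.77 [599.6 302.2  -2.6] [471.1 261.6]
scene cutter_round_small 0.86 [479.2 151.   -1.2] [379.2 250.5]
scene cutter_round_spare 0.55 [483.3 -16.6   2.5] [311.1 279.5]
scene pad_square 0.66 [449.7 316.3   3.7] [432.9 215.6]
scene pad_finger 0.88 [ 473.6 -297.6   -1.6] [175.4 333.2]
scene pad_round_small 0.6 [ 621.3 -296.8   -1. ] [202.8 396.4]
scene pad_round_large 0.97 [171.1 311.4  -3.4] [365.5 156.3]
scene pad_round_large 0.66 [577.4 421.6  -0.8] [506.7 235.2]
scene pad_round_large 0.62 [633.1 142.3  -2.8] [418.9 301.7]
scene spares_tin 0.72 [644.2  21.7   4.2] [370.2 328.4]
side cutter_finger 0.6 [596.7 302.2  -4.1] [354.2 157.6]
side cutter_round_small 0.73 [477.2 152.7   0.6] [333.4 208. ]
side cutter_round_spare 0.96 [482.7 -19.4  -1.1] [370.7 262.9]
side cutter_round_spare 0.28 [631.8 138.4   7. ] [400.  192.2]
side pad_square 0.85 [450.2 314.3   0.6] [295.2 167.4]
side pad_square 0.45 [ 475.7 -300.4   -0.8] [442.  381.7]
side pad_finger 0.85 [ 474.7 -304.1   -1.6] [442.6 384. ]
side pad_finger 0.49 [478.7 147.9  -0.7] [334.9 209.7]
side pad_round_small 0.9 [ 628.  -298.2   -2.6] [517.2 351.3]
side pad_round_large 0.8 [577.9 423.4  -3.4] [327.2 131.6]
side pad_round_large 0.72 [171.5 312.1   0.7] [176.6 197.6]
side pad_round_large 0.61 [632.5 141.8   1.9] [399.3 193. ]
side spares_tin 0.84 [644.9  16.4   1.7] [433.  228.3]
2.05
```

```bash
cat > rect.py <<'E'
from h import *
def rect(img,n,c,z,half=60,s=2.5,cm=None):
    N=int(2*half*s)
    # out pixel (u,v): x = c0 - half + ... ; up = +x ; right = -y
    pts=np.array([[c[0]+half,c[1]+half,z],[c[0]+half,c[1]-half,z],[c[0]-half,c[1]-half,z],[c[0]-half,c[1]+half,z]],float)
    H=cv2.getPerspectiveTransform(np.float32([[0,0],[N,0],[N,N],[0,N]]),np.float32(proj(n,pts,cm)))
    return cv2.warpPerspective(img,H,(N,N),flags=cv2.INTER_CUBIC|cv2.WARP_INVERSE_MAP)
E
python3 - <<'E'
from rect import *
import cv2
im={n:cv2.imread(f"pics/a_{n}.png") for n in("scene","side")}
for nm,c,z,h in[("pads",[(450,315),(474,-300),(625,-298),(633,142)],6,60),("cut",[(468,-158),(598,302),(478,152),(483,-18)],56,60),("cut24",[(468,-158),(598,302),(478,152),(483,-18)],24,60)]:
    rows=[]
    for n in im:
        rr=[]
        for q in c:
            r=cv2.resize(rect(im[n],n,q,z,h),(200,200)); cv2.line(r,(100,0),(100,200),(0,0,255),1); cv2.line(r,(0,100),(200,100),(0,0,255),1); rr.append(r)
        rows.append(np.hstack(rr))
    cv2.imwrite(f"pics/r_{nm}.png",np.vstack(rows))
# pad fits
print("dark outlines")
for k,q in{"square":(450,315),"finger":(474,-300),"small":(625,-298)}.items():
    for n in im:
        r=rect(im[n],n,q,6,36 if k!="finger" else 48); g=cv2.cvtColor(r,cv2.COLOR_BGR2GRAY); t,b=cv2.threshold(g,0,255,cv2.THRESH_OTSU+cv2.THRESH_BINARY_INV)
        cs=cv2.findContours(b,0,2)[0]; cc=[x for x in cs if cv2.contourArea(x)>1500]; N=r.shape[0]
        cc=min(cc,key=lambda x:np.hypot(*(np.array(cv2.minAreaRect(x)[0])-N/2)))
        (u,v),(w,h),a=cv2.minAreaRect(cc)
        bx=cv2.boxPoints(((u,v),(w,h),a)); e=max([bx[1]-bx[0],bx[2]-bx[1]],key=np.linalg.norm)
        d=np.array([-e[1],-e[0]]); yaw=np.degrees(np.arctan2(d[1],d[0]))%180
        print(k,n,"xy",q[0]-(v-N/2)/2.5,q[1]-(u-N/2)/2.5,"size",w/2.5,h/2.5,"yaw",yaw)
E
```

```text
dark outlines
square scene xy 449.43377075195315 315.90343322753904 size 59.21712646484375 59.9346923828125 yaw 90.84254
square side xy 446.9069122314453 313.5613708496094 size 60.371099853515624 61.25255126953125 yaw 91.16914
finger scene xy 476.1947937011719 -300.9501129150391 size 37.58341979980469 84.50670776367187 yaw 162.75854
finger side xy 475.3375549316406 -302.39239807128905 size 38.87473754882812 84.69868774414063 yaw 163.05078
small scene xy 626.4 -297.6 size 50.8 50.4 yaw 0.0
small side xy 625.2 -299.0 size 51.6 51.6 yaw 90.0
```

View pics/r_pads.png

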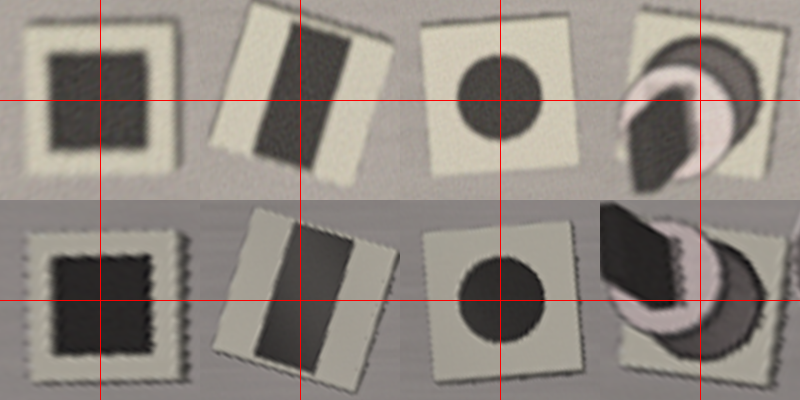

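View pics/r_cut.png

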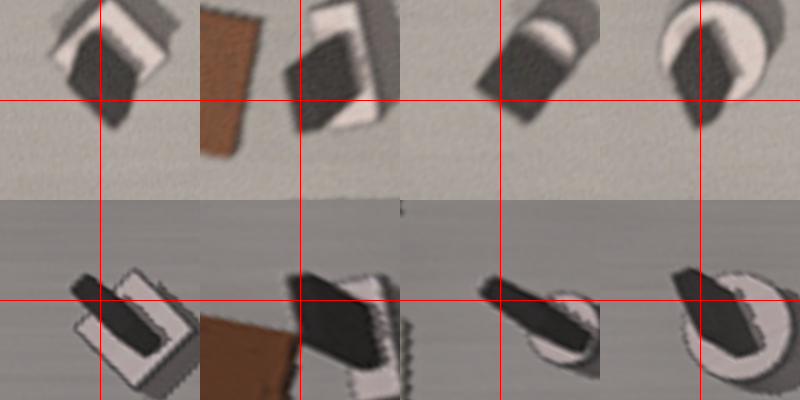

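View pics/r_cut24.png

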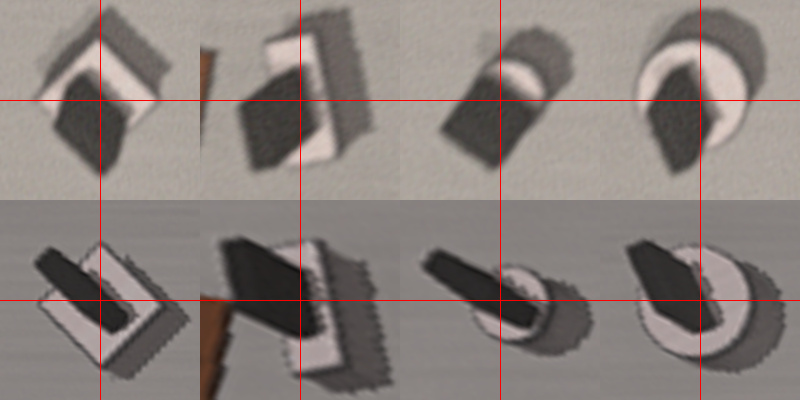

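```bash
cat > fit.py <<'E'
from rect import *
from scipy.optimize import minimize
def skirt(kind,z0,z1):
    if kind=='round_small' or kind=='round_large':
        r=22 if kind=='round_small' else 33; a=np.linspace(0,2*np.pi,48,endpoint=False); p=np.c_[r*np.cos(a),r*np.sin(a)]
    else:
        a,b=(26,26) if kind=='square' else (38,15); p=np.array([[a,b],[-a,b],[-a,-b],[a,-b]])
    return np.vstack([np.c_[p,np.full(len(p),z)] for z in(z0,z1)])
G=np.array([[x,y,z] for x in(-21,21) for y in(-8,8) for z in(24,56)],float)
S=4
def sil(P,shape,org,n,c):
    q=(proj(n,P,c)-org+.5)*S; h=cv2.convexHull(np.float32(q)); m=np.zeros((shape[0]*S,shape[1]*S),np.uint8)
    cv2.fillConvexPoly(m,np.int32(np.round(h*16)),255,shift=4); return cv2.resize(m,(shape[1],shape[0]),interpolation=cv2.INTER_AREA)/255.
def fit(kind,c0,yaws,ims,thr=75,zb=0,half=45):
    D=[]
    for n,(img,c) in ims.items():
        uv=proj(n,np.array([[*c0,28+zb]]),c)[0]; f=c[0][0,0]; d=(c[1]@np.array([*c0,28.])+c[2])[2]
        w=int(half*1.3*f/d); x0,y0=int(uv[0]-w),int(uv[1]-w); x0=max(x0,0);y0=max(y0,0)
        g=img[y0:y0+2*w,x0:x0+2*w].max(2).astype(float)
        D.append((n,c,(x0,y0),1/(1+np.exp((g-thr)/6))))
    def cost(p):
        cs,sn=np.cos(p[2]),np.sin(p[2]); P=G@np.array([[cs,sn,0],[-sn,cs,0],[0,0,1]])+[p[0],p[1],zb]
        return sum(((sil(P,d.shape,np.array(o),n,c)-d)**2).sum()/d.sum() for n,c,o,d in D)
    best=None
    for y in yaws:
        r=minimize(cost,[*c0,np.radians(y)],method='Nelder-Mead',options=dict(initial_simplex=[[*c0,np.radians(y)],[c0[0]+5,c0[1],np.radians(y)],[c0[0],c0[1]+5,np.radians(y)],[*c0,np.radians(y+12)]],maxiter=150))
        if best is None or r.fun<best.fun: best=r
    return best.x[0],best.x[1],np.degrees(best.x[2])%180,best.fun
E
python3 - <<'E'
from fit import *
I={n:cv2.imread(f"pics/a_{n}.png") for n in("scene","side")}
print(I['scene'][290:300,243].max(1), I['side'][300:308,400].max(1))
vis={n:I[n].copy() for n in I}
for k,q,nm in[('square',(468,-158),'sq'),('finger',(598,302),'fi'),('round_small',(478,152),'rs'),('round_large',(483,-18),'sp'),('round_large',(633,142),'seated')]:
    for sel in(["scene","side"],["scene"],["side"]):
        ims={n:(I[n],cam(n)) for n in sel}
        r=fit(k,q,range(0,180,30),ims,zb=6 if nm=='seated' else 0); print(nm,sel,np.round(r,2))
        if len(sel)==2:
            for n in sel:
                a=np.radians(r[2]);Rz=np.array([[np.cos(a),np.sin(a),0],[-np.sin(a),np.cos(a),0],[0,0,1]])
                zb=6 if nm=='seated' else 0
                for P in (skirt(k,0,24),skirt(k,24,24),G):
                    h=cv2.convexHull(np.float32(proj(n,P@Rz+[r[0],r[1],zb])));cv2.polylines(vis[n],[np.int32(np.round(h*16))],True,(0,0,255),1,shift=4)
c=np.hstack([cv2.resize(vis['scene'][220:320,220:500],None,fx=2,fy=2)])
cv2.imwrite("pics/fit1.png",np.vstack([c,cv2.resize(vis['side'][120:340,290:440],(560,821))[:,:][:400]]) if 0 else cv2.resize(vis['scene'][200:320,220:500],(800,343)))
cv2.imwrite("pics/fit2.png",cv2.resize(vis['side'][120:340,290:440],(409,600)))
E
```

```text
[ 66  64  66  68  65  68 100 125 137 182] [46 47 47 45 47 46 47 45]
sq ['scene', 'side'] [ 465.8  -157.92   47.12    0.85]
sq ['scene'] [ 466.82 -156.18   24.71    0.52]
sq ['side'] [ 4.6582e+02 -1.5779e+02  4.7800e+01  2.2000e-01]
fi ['scene', 'side'] [595.71 302.37 172.4    0.77]
fi ['scene'] [5.9600e+02 3.0292e+02 1.6802e+02 3.8000e-01]
fi ['side'] [5.9427e+02 3.0043e+02 2.3060e+01 3.2000e-01]
rs ['scene', 'side'] [476.43 146.71  57.74   0.83]
rs ['scene'] [476.48 149.65  52.04   0.54]
rs ['side'] [4.7335e+02 1.4066e+02 5.8430e+01 2.1000e-01]
sp ['scene', 'side'] [484.76 -12.88  12.22   0.95]
sp ['scene'] [483.82 -12.54   2.72   0.52]
sp ['side'] [ 4.8298e+02 -1.4430e+01  3.4200e+01  2.3000e-01]
seated ['scene', 'side'] [633.03 141.44 168.49   0.99]
seated ['scene'] [6.3373e+02 1.4118e+02 1.6558e+02 5.3000e-01]
seated ['side'] [6.3126e+02 1.3976e+02 1.6490e+01 3.7000e-01]
```

View pics/fit1.png

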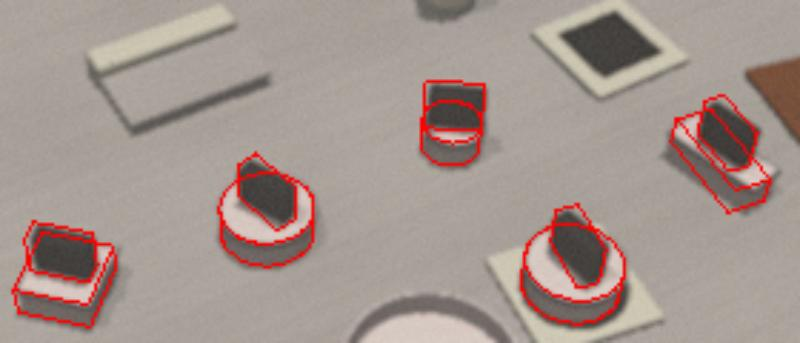

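View pics/fit2.png

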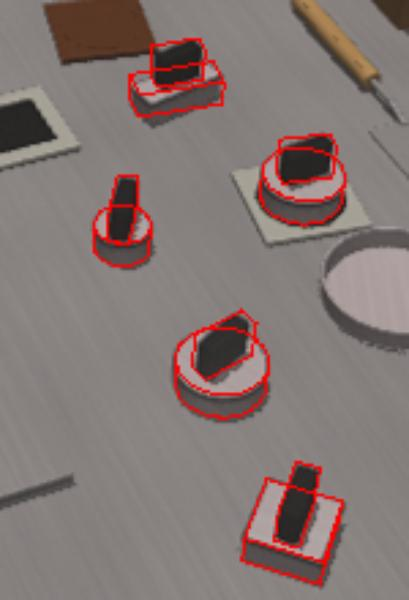

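```bash
sed -i "s/g-thr)\/6/g-(100 if n=='scene' else thr))\/6/" fit.py
cat > run1.py <<'E'
from fit import *
I={n:cv2.imread(f"pics/a_{n}.png") for n in("scene","side")}
vis={n:cv2.resize(I[n],None,fx=4,fy=4,interpolation=cv2.INTER_CUBIC) for n in I}
for k,q,nm in[('square',(468,-158),'sq'),('finger',(598,302),'fi'),('round_small',(478,152),'rs'),('round_large',(483,-18),'sp'),('round_large',(633,142),'seated')]:
    for sel in(["scene","side"],["scene"],["side"]):
        ims={n:(I[n],cam(n)) for n in sel}
        r=fit(k,q,range(0,180,30),ims,zb=6 if nm=='seated' else 0,half=36); print(nm,sel,np.round(r,2))
        if len(sel)==2:
            for n in sel:
                a=np.radians(r[2]);Rz=np.array([[np.cos(a),np.sin(a),0],[-np.sin(a),np.cos(a),0],[0,0,1]])
                zb=6 if nm=='seated' else 0
                for P in (skirt(k,0,24),skirt(k,24,24),G):
                    h=cv2.convexHull(np.float32((proj(n,P@Rz+[r[0],r[1],zb])+.5)*4));cv2.polylines(vis[n],[np.int32(np.round(h*16))],True,(0,0,255),1,shift=4)
cv2.imwrite("pics/fit1.png",cv2.resize(vis['scene'][880:1280,880:2000],(800,286)))
cv2.imwrite("pics/fit2.png",vis['side'][480:1360,1160:1760])
def crop(n,u,v):return vis[n][v*4-130:v*4+130,u*4-130:u*4+130]
cv2.imwrite("pics/fit3.png",np.vstack([np.hstack([crop('scene',*p) for p in((243,294),(473,252),(379,241))]),np.hstack([crop('side',*p) for p in((398,312),(354,150),(335,203))])]))
E
python3 run1.py
```

```text
sq ['scene', 'side'] [ 466.16 -157.42   47.41    0.52]
sq ['scene'] [ 4.6753e+02 -1.5653e+02  3.1200e+01  2.7000e-01]
sq ['side'] [ 4.6582e+02 -1.5779e+02  4.7800e+01  2.2000e-01]
fi ['scene', 'side'] [595.41 301.43  21.52   0.61]
fi ['scene'] [5.9717e+02 3.0188e+02 1.7643e+02 2.7000e-01]
fi ['side'] [5.9427e+02 3.0043e+02 2.3060e+01 3.1000e-01]
rs ['scene', 'side'] [4.7702e+02 1.4784e+02 5.7600e+01 4.6000e-01]
rs ['scene'] [4.7861e+02 1.4739e+02 5.3970e+01 1.9000e-01]
rs ['side'] [4.7335e+02 1.4066e+02 5.8430e+01 1.9000e-01]
sp ['scene', 'side'] [483.65 -13.27  31.78   0.55]
sp ['scene'] [ 4.8449e+02 -1.2970e+01  1.0650e+01  2.5000e-01]
sp ['side'] [ 4.8298e+02 -1.4430e+01  3.4200e+01  2.3000e-01]
seated ['scene', 'side'] [633.32 140.58 177.41   0.76]
seated ['scene'] [6.3359e+02 1.4110e+02 1.7342e+02 3.5000e-01]
seated ['side'] [6.3126e+02 1.3976e+02 1.6490e+01 3.5000e-01]
```

View pics/fit3.png

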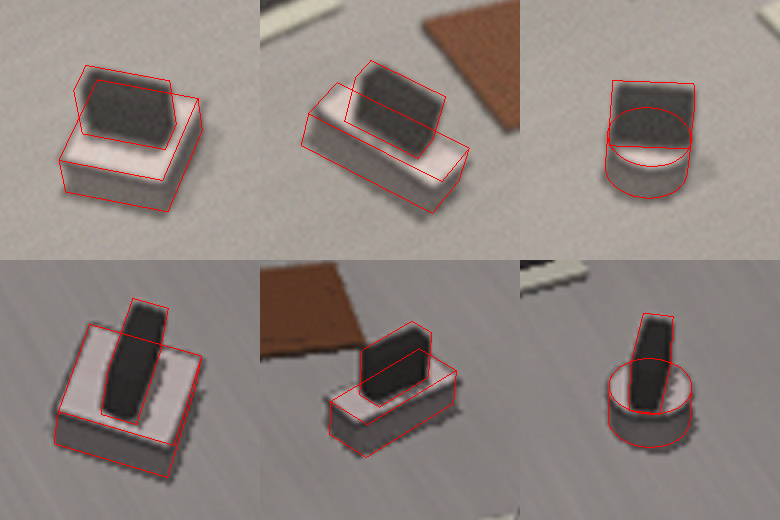

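```bash
cat > fit2.py <<'E'
from fit import *
BR={'scene':200,'side':148}
def model(p,zb): 
    cs,sn=np.cos(p[2]),np.sin(p[2]); return lambda P:P@np.array([[cs,sn,0],[-sn,cs,0],[0,0,1]])+[p[0],p[1],zb]
def fit2(kind,c0,yaws,ims,zb=0,half=50,dk={'scene':100,'side':75,'wrist':75},br=BR,gs=1.0):
    D=[];Gs=G*[.96,.94,1]*1.0; Gs=G.copy(); Gs[:,:2]-=np.sign(Gs[:,:2])*gs; Gs[Gs[:,2]>50,2]-=gs
    for n,(img,c) in ims.items():
        uv=proj(n,np.array([[*c0,28+zb]]),c)[0]; f=c[0][0,0]; d=(c[1]@np.array([*c0,28.])+c[2])[2]
        w=int(half*f/d); x0,y0=max(int(uv[0]-w),0),max(int(uv[1]-w),0)
        g=img[y0:y0+2*w,x0:x0+2*w].max(2).astype(float)
        D.append((n,c,(x0,y0),1/(1+np.exp((g-dk[n])/6)),1/(1+np.exp(-(g-br[n])/4))))
    def cost(p):
        M=model(p,zb);s=0
        for n,c,o,d,b in D:
            gm=sil(M(Gs),d.shape,np.array(o),n,c); tm=sil(M(skirt(kind,24,24)),d.shape,np.array(o),n,c)*(1-gm)
            near=sil(M(skirt(kind,-3,26)*[1.2,1.2,1]),d.shape,np.array(o),n,c) 
            s+=((gm-d)**2).sum()/gm.sum()+((tm-b)**2).sum()/tm.sum()
        return s
    best=None
    for y in yaws:
        y=np.radians(y)
        r=minimize(cost,[*c0,y],method='Nelder-Mead',options=dict(initial_simplex=[[*c0,y],[c0[0]+5,c0[1],y],[c0[0],c0[1]+5,y],[*c0,y+.2]],maxiter=120))
        if best is None or r.fun<best.fun: best=r
    return best.x[0],best.x[1],np.degrees(best.x[2])%180,best.fun
def draw(vis,n,c,kind,r,zb,s):
    M=model([r[0],r[1],np.radians(r[2])],zb)
    for P in (skirt(kind,0,24),skirt(kind,24,24),G):
        h=cv2.convexHull(np.float32((proj(n,M(P),c)+.5)*s));cv2.polylines(vis,[np.int32(np.round(h*16))],True,(0,0,255),1,shift=4)
E
cat > run2.py <<'E'
from fit2 import *
I={n:cv2.imread(f"pics/a_{n}.png") for n in("scene","side")}
print(I['scene'][255:305:3,313].max(1),I['scene'][:,:,].max(2)[300,100:130:6], I['side'][245:275:2,360].max(1))
vis={n:cv2.resize(I[n],None,fx=4,fy=4,interpolation=cv2.INTER_CUBIC) for n in I}
for k,q,nm in[('square',(467,-158),'sq'),('finger',(597,302),'fi'),('round_small',(478,150),'rs'),('round_large',(483,-16),'sp'),('round_large',(633,142),'seated')]:
    for sel in(["scene","side"],["scene"],["side"]):
        ims={n:(I[n],cam(n)) for n in sel}
        r=fit2(k,q,range(0,180,30),ims,zb=6 if nm=='seated' else 0); print(nm,sel,np.round(r,2))
        if len(sel)==2:
            for n in sel: draw(vis[n],n,cam(n),k,r,6 if nm=='seated' else 0,4)
def crop(n,u,v):return vis[n][v*4-100:v*4+100,u*4-100:u*4+100]
cv2.imwrite("pics/fit4.png",np.vstack([np.hstack([crop('scene',*p) for p in((243,294),(473,252),(379,241),(313,274))]),np.hstack([crop('side',*p) for p in((398,312),(354,150),(335,203),(371,252))])]))
E
python3 run2.py
```

```text
[173 131  69  68  68  72  71 128 201 216 137 108 108 145 171 169 170] [169 164 166 168 167] [173 171 171 175 175 179 173 171 166  63  83  88  88  98 138]
sq ['scene', 'side'] [ 466.36 -157.12   44.13    1.15]
sq ['scene'] [ 467.24 -156.22   43.18    0.66]
sq ['side'] [ 465.96 -157.63   44.14    0.47]
fi ['scene', 'side'] [595.6  301.8   12.33   1.52]
fi ['scene'] [597.31 301.88   9.12   0.77]
fi ['side'] [594.68 301.16  12.33   0.69]
rs ['scene', 'side'] [477.12 148.07  52.68   1.44]
rs ['scene'] [478.1  147.93  60.86   0.71]
rs ['side'] [476.12 146.66  53.11   0.66]
sp ['scene', 'side'] [483.24 -13.33  25.1    0.96]
sp ['scene'] [484.68 -13.02  22.14   0.58]
sp ['side'] [ 4.8278e+02 -1.3770e+01  2.6060e+01  3.7000e-01]
seated ['scene', 'side'] [632.38 140.93   6.97   2.42]
seated ['scene'] [633.37 141.27   4.44   1.06]
seated ['side'] [631.45 140.38   6.76   1.32]
```

View pics/fit4.png

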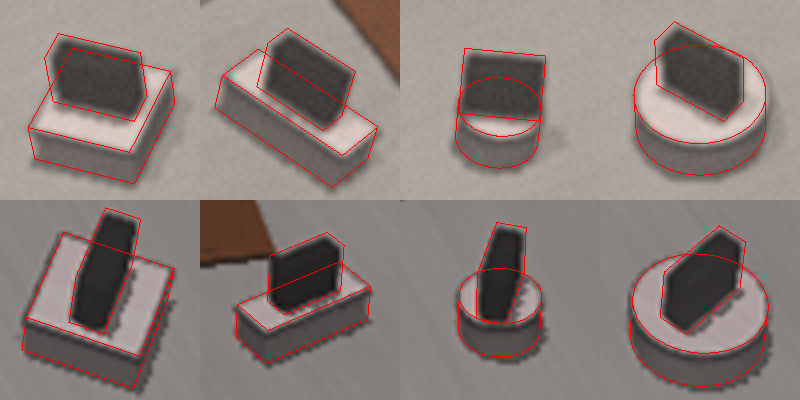

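```bash
cat > go.py <<'E'
from h import *
import sys
def sh(x,y,z,yaw=None,st=None):
    st=st or arm.observe(); Rm=R.from_rotvec(st['orientation']).as_matrix()
    d=Rm.T@(np.array([x,y,z])-st['tool_pos']); cy=np.degrees(np.arctan2(Rm[1,0],Rm[0,0]))
    t=None
    q=st['qpos']
    print("t %.2f"%st['time'],"pos",np.round(st['tool_pos'],1),"yaw %.1f"%cy,"tiltz",np.round(Rm[:2,2],3),"q6 %.2f"%q[5],"w %.1f"%st['gripper_width'],"F",np.round(st['contact_force'],1))
    out=[]
    if yaw is not None:
        for k in(-360,-180,0,180,360):
            t=-(yaw+k-cy)   # turn about tool z (down)
            dq1=np.arctan2(y,x)-q[0]
            q6=q[5]+np.radians(t)+dq1
            if abs(t)<=190 : out.append((round(t,1),"q6~%.2f"%q6))
    print("shift",np.round(d,1),"turn",out)
if __name__=="__main__": sh(*map(float,sys.argv[1:]))
E
python3 - <<'E'
from h import *
def tri(a,b):
    A=[];
    o=[]
    for n,uv in(("scene",a),("side",b)):
        K,Rm,t=cam(n);C=-Rm.T@t;d=Rm.T@np.linalg.inv(K)@np.array([*uv,1.]);d/=np.linalg.norm(d);P=np.eye(3)-np.outer(d,d);A.append(P);o.append(P@C)
    return np.round(np.linalg.solve(sum(A),sum(o)))
print("bigjar",tri((471,148),(249,103)),"smalljar",tri((378,176),(255,176)),"bowlrim",tri((52,400),(600,440)),"block",tri((583,330),(414,97)))
E
python3 go.py 466.5 -157 110 44
```

```text
bigjar [390. 453. 106.] smalljar [333. 239.  68.] bowlrim [ 581. -500.  100.] block [826. 392.  22.]
t 2.05 pos [211.6 534.7 172.8] yaw 158.4 tiltz [0. 0.] q6 -0.12 w 94.0 F [ 0.4 -0.4 -0.5]
shift [-491.5 -549.4   62.7] turn [(np.float64(114.4), 'q6~0.48'), (np.float64(-65.6), 'q6~-2.66')]
```

```bash
python3 go.py 596 302 120 11.5
```

```text
t 2.05 pos [211.6 534.7 172.8] yaw 158.4 tiltz [0. 0.] q6 -0.12 w 94.0 F [ 0.4 -0.4 -0.5]
shift [-443.1  -74.9   52.8] turn [(np.float64(146.9), 'q6~1.84'), (np.float64(-33.1), 'q6~-1.30')]
```

send_rows --pt "-150 -25 0 -12 50" --pt "-300 -50 0 -24 50" --pt "-443 -75 20 -33 50" --pt "-443 -75 40 -33 50" --pt "-443 -75 53 -33 50" --pt "-443 -75 53 -33 50" --pt "-443 -75 53 -33 50" --pt "-443 -75 53 -33 50" --pt "-443 -75 53 -33 50" --pt "-443 -75 53 -33 50" --pt "-443 -75 53 -33 50" --pt "-443 -75 53 -33 50" --newtons 25

```text
time: 3.05
tool_pos: [601.5, 297.4, 117.9]
orientation: [-0.305, 3.125, -0.005]
contact_force: [0.4, 0.4, -0.0]
gripper_width: 50.1
```

send_rows --pt "0 0 0 0 50" --pt "0 0 0 0 50" --pt "0 0 0 0 50" --pt "0 0 0 0 50" --pt "0 0 0 0 50" --pt "0 0 0 0 50"

```text
time: 3.55
tool_pos: [600.5, 298.5, 118.5]
orientation: [-0.308, 3.124, -0.004]
contact_force: [0.4, 0.6, -0.1]
gripper_width: 49.6
```

```bash
python3 - <<'E'
from h import *
from go import sh
sh(596,302,28,11.5)
cv2.imwrite("pics/w1.png",arm.get_image("wrist")[:,:,::-1])
E
```

```text
t 3.55 pos [600.5 298.5 118.5] yaw -168.8 tiltz [ 0.003 -0.002] q6 -1.41 w 49.6 F [ 0.4  0.6 -0.1]
shift [ 4.   4.6 90.5] turn [(np.float64(179.7), 'q6~1.84'), (np.float64(-0.3), 'q6~-1.30'), (np.float64(-180.3), 'q6~-4.44')]
```

View pics/w1.png

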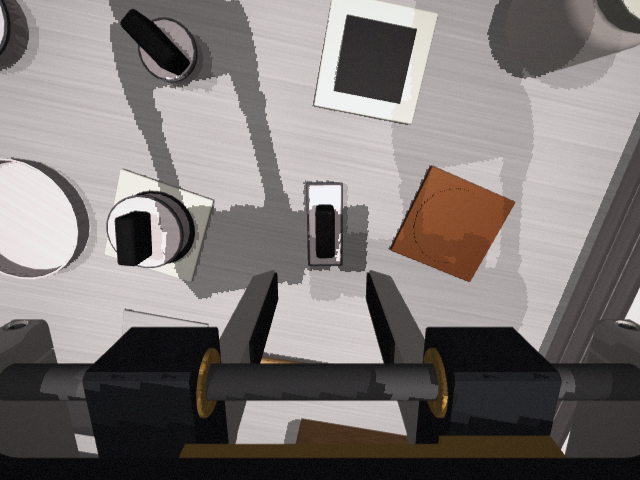

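```bash
python3 - <<'E'
from fit2 import *
c=cam("wrist"); im=cv2.imread("pics/w1.png"); v=im.copy()
for k,r,z in(('finger',(596,302,11.5),0),('round_small',(477.3,148,55),0),('round_large',(632.5,141,7),6)): draw(v,'wrist',c,k,r,z,1)
q=proj('wrist',np.array([[448.5,314.7,6],[600.5,298.5,118]]),c);print(q)
h=cv2.convexHull(np.float32(proj('wrist',np.array([[448.5+a,314.7+b,6] for a in(-30,30) for b in(-30,30)]),c)));cv2.polylines(v,[np.int32(h)],True,(0,0,255),1)
cv2.imwrite("pics/w1b.png",v)
E
```

```text
[[376.0228247   59.38510036]
 [323.12472077 263.88042066]]
```

View pics/w1b.png

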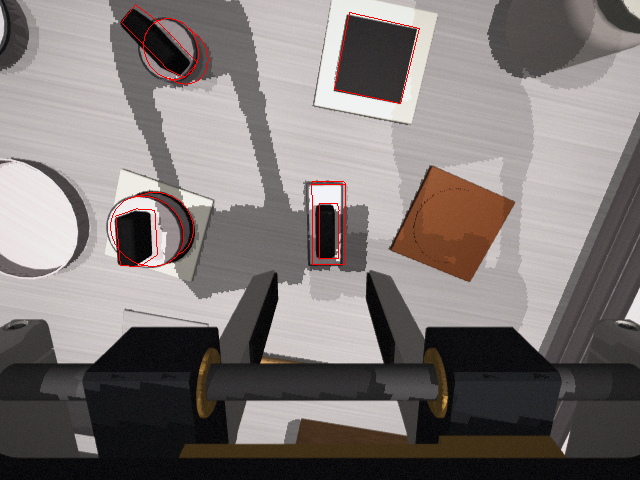

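send_rows --pt "4 3 20 0 50" --pt "4 3 45 0 50" --pt "4 3 65 0 50" --pt "4 3 80 0 50" --pt "4 3 88 0 50" --pt "4 3 90 0 50" --pt "4 3 90 0 50" --pt "4 3 90 0 50"

```text
time: 4.27
tool_pos: [597.2, 300.8, 29.6]
orientation: [-0.307, 3.122, -0.003]
contact_force: [-0.3, 0.1, -0.2]
gripper_width: 49.8
```

```bash
python3 go.py 596 302 28 11.5
```

```text
t 4.27 pos [597.2 300.8  29.6] yaw -168.8 tiltz [ 0.005 -0.002] q6 -1.40 w 49.8 F [-0.3  0.1 -0.2]
shift [0.9 1.5 1.6] turn [(np.float64(179.7), 'q6~1.84'), (np.float64(-0.3), 'q6~-1.30'), (np.float64(-180.3), 'q6~-4.44')]
```

send_rows --pt "1 1 1 0 30" --pt "1 1 1 0 12" --pt "1 1 1 0 8" --pt "1 1 1 0 8" --pt "1 1 1 0 8" --pt "1 1 1 0 8" --pt "1 1 1 0 8" --pt "1 1 1 0 8"

```text
time: 4.93
tool_pos: [596.1, 301.5, 28.5]
orientation: [-0.307, 3.122, -0.003]
contact_force: [-0.4, 0.5, 0.2]
gripper_width: 8.2
```

```bash
python3 go.py 596 302 130 11.5; python3 go.py 475.7 -301.7 130 163
```

```text
t 4.93 pos [596.1 301.5  28.5] yaw -168.8 tiltz [ 0.005 -0.002] q6 -1.40 w 8.2 F [-0.4  0.5  0.2]
shift [  -0.5    0.2 -101.5] turn [(np.float64(179.7), 'q6~1.84'), (np.float64(-0.3), 'q6~-1.30'), (np.float64(-180.3), 'q6~-4.44')]
t 4.93 pos [596.1 301.5  28.5] yaw -168.8 tiltz [ 0.005 -0.002] q6 -1.40 w 8.2 F [-0.4  0.5  0.2]
shift [ 235.3 -568.4 -101. ] turn [(np.float64(28.2), 'q6~-1.84'), (np.float64(-151.8), 'q6~-4.98')]
```

```bash
python3 - <<'E'
from h import *
a=[cv2.resize(arm.get_image(n)[v-60:v+60,u-80:u+80,::-1],(480,360)) if n!="wrist" else cv2.resize(arm.get_image(n)[:,:,::-1],(480,360)) for n,u,v in(("scene",470,225),("side",352,140),("wrist",0,0))]
cv2.imwrite("pics/g1.png",cv2.resize(np.vstack([np.hstack(a[:2])]),(800,300)));cv2.imwrite("pics/g1w.png",a[2])
E
```

```text
(no output)
```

View pics/g1.png

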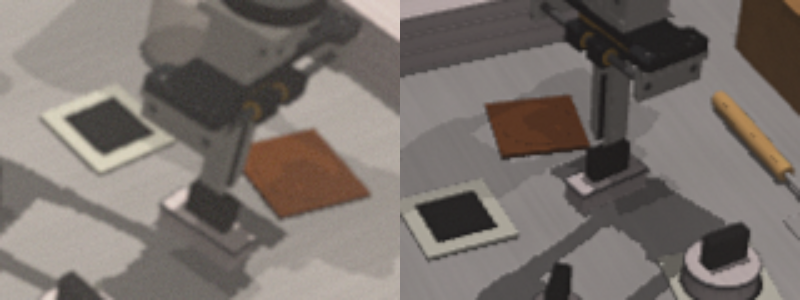

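View pics/g1w.png

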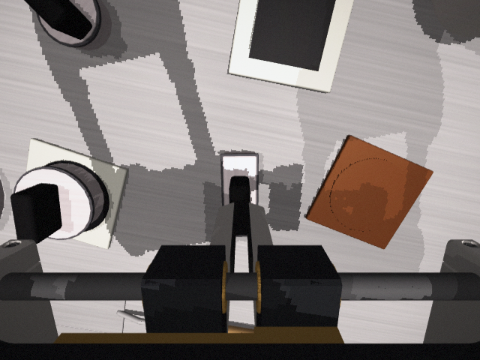

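```bash
python3 - <<'E'
from h import *
st=arm.observe();p=st['tool_pos'];print(p,st['time'])
for n in("scene","side","wrist"):
    v=cv2.resize(arm.get_image(n)[:,:,::-1],None,fx=4,fy=4,interpolation=cv2.INTER_CUBIC)
    q=proj(n,np.array([p,p+[0,0,19],p+[0,0,50],[596,302,56]]))
    print(n,q)
    for i,a in enumerate(q): cv2.circle(v,tuple(int(x) for x in (a+.5)*4),5,[(0,0,255),(0,255,0),(255,0,0),(255,255,0)][i],-1)
    u,w=[int(x) for x in q[0]*4]; cv2.imwrite(f"pics/t_{n}.png",v[max(w-200,0):w+200,max(u-200,0):u+200])
a=np.hstack([cv2.imread(f"pics/t_{n}.png") for n in("scene","side")]);cv2.imwrite("pics/t.png",a)
E
```

```text
[596.04100962 301.50311869  28.49752517] 5.0833
scene [[472.61780078 250.27135759]
 [474.42983312 243.75712414]
 [477.48468981 232.77495283]
 [475.43176344 240.69281002]]
side [[354.76063132 146.75817605]
 [355.18418297 140.14566124]
 [355.89391413 129.06529428]
 [355.26988787 137.02957511]]
wrist [[322.7985713  264.35773326]
 [322.82465917 275.21818625]
 [322.87875936 297.74024514]
 [323.68885589 280.81512599]]
```

View pics/t.png

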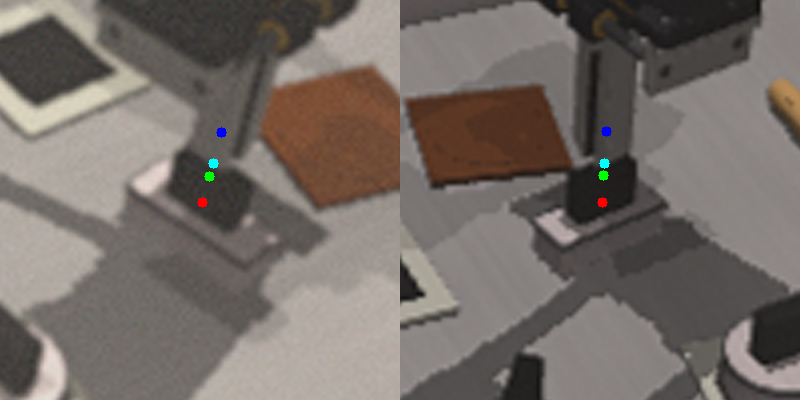

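View pics/t_wrist.png

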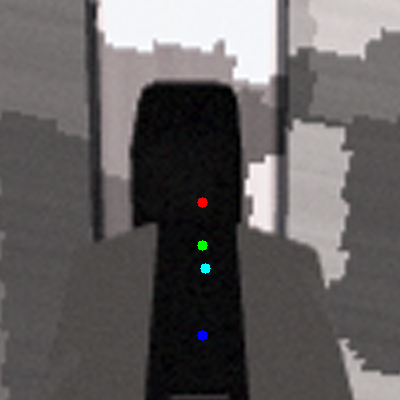

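```bash
python3 - <<'E'
from h import *
i=arm.camera_info("wrist");f=240/np.tan(np.radians(i['fovy']/2));M=np.linalg.inv(i['mount'])
def P(p): q=M[:3,:3]@p+M[:3,3]; return np.round([f*q[0]/q[2]+i['cx'],f*q[1]/q[2]+i['cy']])
for w in(94,50,8.2):
  for z in(0,-19,-30,-40):
    print(w,z,[P(np.array([x,s*w/2,z])).tolist() for s in(-1,1) for x in(8,-8)])
E
```

```text
94 0 [[251.0, 253.0], [252.0, 276.0], [395.0, 253.0], [393.0, 276.0]]
94 -19 [[245.0, 263.0], [246.0, 287.0], [401.0, 263.0], [400.0, 287.0]]
94 -30 [[240.0, 269.0], [242.0, 295.0], [406.0, 269.0], [404.0, 295.0]]
94 -40 [[236.0, 276.0], [238.0, 303.0], [410.0, 276.0], [408.0, 303.0]]
50 0 [[285.0, 253.0], [285.0, 276.0], [361.0, 253.0], [360.0, 276.0]]
50 -19 [[281.0, 263.0], [282.0, 287.0], [365.0, 263.0], [364.0, 287.0]]
50 -30 [[279.0, 269.0], [280.0, 295.0], [367.0, 269.0], [366.0, 295.0]]
50 -40 [[277.0, 276.0], [278.0, 303.0], [369.0, 276.0], [368.0, 303.0]]
8.2 0 [[317.0, 253.0], [317.0, 276.0], [329.0, 253.0], [329.0, 276.0]]
8.2 -19 [[316.0, 263.0], [316.0, 287.0], [330.0, 263.0], [330.0, 287.0]]
8.2 -30 [[316.0, 269.0], [316.0, 295.0], [330.0, 269.0], [330.0, 295.0]]
8.2 -40 [[316.0, 276.0], [316.0, 303.0], [331.0, 276.0], [331.0, 303.0]]
```

send_rows --pt "0 0 0 0 50" --pt "0 0 0 0 50" --pt "0 0 0 0 50" --pt "0 0 0 0 50" --pt "0 0 0 0 50" --pt "0 0 8 0 50" --pt "0 0 14 0 50" --pt "0 0 18 0 50" --pt "0 0 20 0 50" --pt "0 0 20 0 50"

```text
time: 6.07
tool_pos: [595.4, 301.2, 7.4]
orientation: [-0.307, 3.124, -0.004]
contact_force: [-0.3, -0.3, 0.2]
gripper_width: 49.6
```

```bash
cat > look.py <<'E'
from h import *
import sys
from go import sh
st=arm.observe();p=st['tool_pos']
tag=sys.argv[1]; L=[]
for n in("scene","side","wrist"):
    v=cv2.resize(arm.get_image(n)[:,:,::-1],None,fx=4,fy=4,interpolation=cv2.INTER_CUBIC)
    q=proj(n,np.array([p,p+[0,0,30]]))
    for i,a in enumerate(q): cv2.circle(v,tuple(int(x) for x in (a+.5)*4),3,[(0,0,255),(0,255,0)][i],-1)
    u,w=[int(x) for x in q[0]*4]; w=min(max(w,200),1720);u=min(max(u,200),2360);L.append(v[w-200:w+200,u-200:u+200])
L[2]=cv2.resize(L[2],(400,400))
cv2.imwrite(f"pics/{tag}.png",cv2.resize(np.hstack(L),(800,267)) if 0 else np.hstack(L)[:,:800]); cv2.imwrite(f"pics/{tag}w.png",L[2])
sh(*p)
E
python3 look.py l1
```

```text
t 6.22 pos [596.3 301.6   8.5] yaw -168.8 tiltz [ 0.005 -0.002] q6 -1.40 w 49.9 F [ 1.3  0.6 -0.4]
shift [ 0.9 -0.1  1.2] turn []
```

View pics/l1.png

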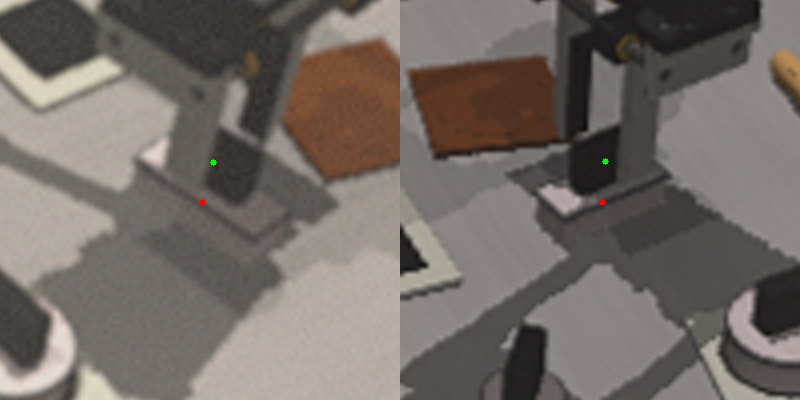

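View pics/l1w.png

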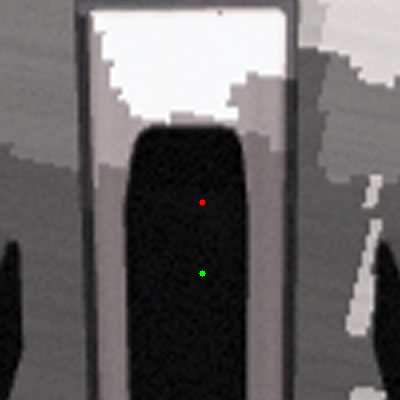

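send_rows --pt "0 0 4 0 50" --pt "0 0 6 0 40" --pt "0 0 6 0 10" --pt "0 0 6 0 4" --pt "0 0 6 0 4" --pt "0 0 6 0 4" --pt "0 0 6 0 4" --pt "0 0 6 0 4" --pt "0 0 6 0 4"

```text
time: 6.97
tool_pos: [596.4, 301.4, 2.6]
orientation: [-0.307, 3.122, -0.004]
contact_force: [0.0, -2.1, 0.6]
gripper_width: 15.7
```

```bash
python3 look.py l2
```

```text
t 7.12 pos [596.4 301.4   2.6] yaw -168.8 tiltz [ 0.005 -0.002] q6 -1.40 w 15.8 F [-0.3 -0.7  0.6]
shift [0. 0. 0.] turn []
```

View pics/l2.png

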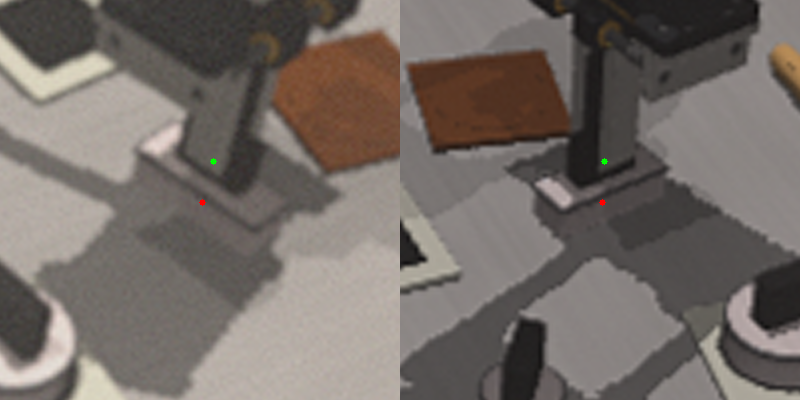

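View pics/l2w.png

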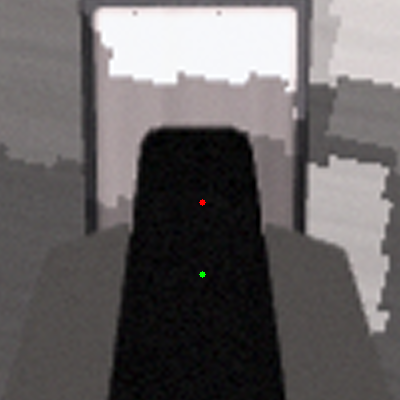

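```bash
python3 - <<'E'
from h import *
c=cam("wrist");st=arm.observe()
Rm=R.from_rotvec(st['orientation']).as_matrix()
im=arm.get_image("wrist")[:,:,::-1].copy();cv2.imwrite("pics/l3.png",im)
for z in(24,56):
    for x in(15,18,21,24,27):
        P=st['tool_pos']+Rm@np.array([x,0,0]);P[2]=z;print(z,x,proj("wrist",P)[0].round(1), end=' ')
    print()
for x in(33,35,38,41,43):
    P=st['tool_pos']+Rm@np.array([x,0,0]);P[2]=24;print(x,proj("wrist",P)[0].round(1))
# skirt edge rows along col 323
g=im[150:280,323].max(1);print(list(enumerate(g,150)))
E
```

```text
24 15 [322.8 253. ] 24 18 [322.8 248.1] 24 21 [322.8 243.2] 24 24 [322.8 238.3] 24 27 [322.8 233.3] 
56 15 [322.9 273.3] 56 18 [322.9 267.6] 56 21 [322.9 261.9] 56 24 [322.9 256.1] 56 27 [322.9 250.3] 
33 [322.9 223.2]
35 [322.9 219.8]
38 [322.9 214.6]
41 [322.9 209.4]
43 [322.9 205.9]
[(150, np.uint8(207)), (151, np.uint8(207)), (152, np.uint8(209)), (153, np.uint8(209)), (154, np.uint8(212)), (155, np.uint8(216)), (156, np.uint8(216)), (157, np.uint8(212)), (158, np.uint8(213)), (159, np.uint8(217)), (160, np.uint8(217)), (161, np.uint8(217)), (162, np.uint8(211)), (163, np.uint8(209)), (164, np.uint8(210)), (165, np.uint8(208)), (166, np.uint8(210)), (167, np.uint8(207)), (168, np.uint8(208)), (169, np.uint8(204)), (170, np.uint8(206)), (171, np.uint8(209)), (172, np.uint8(214)), (173, np.uint8(215)), (174, np.uint8(214)), (175, np.uint8(215)), (176, np.uint8(220)), (177, np.uint8(211)), (178, np.uint8(209)), (179, np.uint8(208)), (180, np.uint8(210)), (181, np.uint8(212)), (182, np.uint8(213)), (183, np.uint8(216)), (184, np.uint8(213)), (185, np.uint8(214)), (186, np.uint8(209))
[... 1299 characters left out ...]
, np.uint8(49)), (247, np.uint8(10)), (248, np.uint8(3)), (249, np.uint8(7)), (250, np.uint8(9)), (251, np.uint8(10)), (252, np.uint8(17)), (253, np.uint8(6)), (254, np.uint8(5)), (255, np.uint8(13)), (256, np.uint8(5)), (257, np.uint8(14)), (258, np.uint8(12)), (259, np.uint8(13)), (260, np.uint8(16)), (261, np.uint8(4)), (262, np.uint8(14)), (263, np.uint8(16)), (264, np.uint8(8)), (265, np.uint8(19)), (266, np.uint8(15)), (267, np.uint8(13)), (268, np.uint8(14)), (269, np.uint8(7)), (270, np.uint8(16)), (271, np.uint8(14)), (272, np.uint8(12)), (273, np.uint8(11)), (274, np.uint8(14)), (275, np.uint8(18)), (276, np.uint8(13)), (277, np.uint8(15)), (278, np.uint8(16)), (279, np.uint8(12))]
```

send_rows --pt "0 0 -10 0 4" --pt "0 0 -30 0 4" --pt "0 0 -55 0 4" --pt "0 0 -80 0 4" --pt "0 0 -95 0 4" --pt "0 0 -100 0 4" --pt "0 0 -100 0 4"

```text
time: 7.75
tool_pos: [596.7, 302.2, 104.5]
orientation: [-0.307, 3.119, -0.002]
contact_force: [0.4, 0.2, -3.2]
gripper_width: 15.7
```

```bash
python3 go.py 475.7 -301.7 103 163
```

```text
t 7.75 pos [596.7 302.2 104.5] yaw -168.7 tiltz [ 0.008 -0.   ] q6 -1.40 w 15.7 F [ 0.4  0.2 -3.2]
shift [ 236.5 -568.6    0.8] turn [(np.float64(28.3), 'q6~-1.84'), (np.float64(-151.7), 'q6~-4.98')]
```

send_rows --pt "6 -14 0 1 4" --pt "16 -40 0 2 4" --pt "29 -70 0 4 4" --pt "43 -104 0 6 4" --pt "57 -138 0 8 4" --pt "72 -173 0 9 4" --pt "86 -208 0 11 4" --pt "101 -243 0 13 4" --pt "115 -278 0 15 4" --pt "130 -313 0 16 4" --pt "144 -348 0 18 4" --pt "156 -375 0 19 4"

```text
time: 8.75
tool_pos: [514.0, -98.9, 102.5]
orientation: [0.217, 3.13, -0.001]
contact_force: [-0.7, -0.2, -2.4]
gripper_width: 15.7
```

```bash
python3 go.py 475.7 -301.7 103 163
```

```text
t 8.75 pos [514.  -98.9 102.5] yaw 172.1 tiltz [ 0.004 -0.001] q6 -1.76 w 15.7 F [-0.7 -0.2 -2.4]
shift [   9.9 -206.1   -0.5] turn [(np.float64(189.1), 'q6~1.30'), (np.float64(9.1), 'q6~-1.84'), (np.float64(-170.9), 'q6~-4.98')]
```

send_rows --pt "1 -30 0 2 4" --pt "3 -65 0 4 4" --pt "5 -100 0 6 4" --pt "7 -135 0 7 4" --pt "9 -165 0 8 4" --pt "10 -190 0 9 4" --pt "10 -204 0 9 4" --pt "10 -206 0 9 4" --pt "10 -206 0 9 4" --pt "10 -206 0 9 4"

```text
time: 9.58
tool_pos: [475.1, -299.8, 101.8]
orientation: [0.462, 3.105, 0.003]
contact_force: [-0.1, 0.5, -2.2]
gripper_width: 15.8
```

```bash
python3 - <<'E'
from h import *
from go import sh
sh(475.7,-301.7,12,163)
c=cam("wrist");im=arm.get_image("wrist")[:,:,::-1].copy()
a=np.radians(163);e=np.array([np.cos(a),np.sin(a)]);f=np.array([-e[1],e[0]])
for A,B,z in((42,19,6),(45,45,6)):
    P=[[*(np.array([475.7,-301.7])+s*A*e+t*B*f),z] for s,t in((1,1),(1,-1),(-1,-1),(-1,1))]
    cv2.polylines(im,[np.int32(proj("wrist",P,c))],True,(0,0,255),1)
cv2.imwrite("pics/p1.png",im)
E
```

```text
t 9.58 pos [ 475.1 -299.8  101.8] yaw 163.1 tiltz [0.003 0.002] q6 -1.97 w 15.8 F [-0.1  0.5 -2.2]
shift [-0.9 -1.8 89.8] turn [(np.float64(180.1), 'q6~1.30'), (np.float64(0.1), 'q6~-1.84'), (np.float64(-179.9), 'q6~-4.98')]
```

View pics/p1.png

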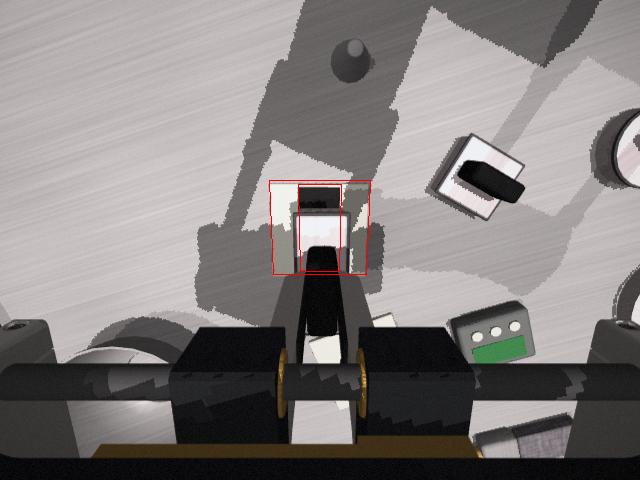

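send_rows --pt "-1 -2 20 0 4" --pt "-1 -2 50 0 4" --pt "-1 -2 72 0 4" --pt "-1 -2 84 0 4" --pt "-1 -2 89 0 4" --pt "-1 -2 91 0 4" --pt "-1 -2 92 0 4" --pt "-1 -2 92 0 4"

```text
time: 10.3
tool_pos: [476.9, -301.8, 11.0]
orientation: [0.459, 3.103, 0.001]
contact_force: [0.2, -0.4, -2.6]
gripper_width: 15.5
```

```bash
python3 look.py p2
```

```text
t 10.45 pos [ 476.8 -302.1   11.1] yaw 163.1 tiltz [ 0.005 -0.   ] q6 -1.97 w 15.9 F [ 0.4  0.2 -1.8]
shift [-0.   0.4  0.1] turn []
```

View pics/p2.png

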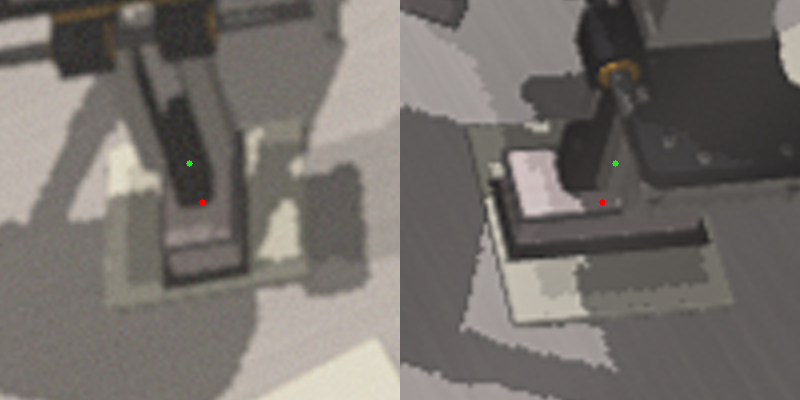

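Still carried (1.8–2.6 N), about 2 mm above the pad. Ease down and release.

send_rows --pt "1 0 1 0 4" --pt "1 0 2 0 4" --pt "1 0 3 0 4" --pt "1 0 3 0 4" --pt "1 0 3 0 18" --pt "1 0 3 0 26" --pt "1 0 3 0 36" --pt "1 0 3 0 36" --pt "1 0 -15 0 40" --pt "1 0 -50 0 50" --pt "1 0 -85 0 50" --pt "1 0 -110 0 50"

```text
time: 11.45
tool_pos: [476.0, -302.4, 123.7]
orientation: [0.459, 3.101, -0.001]
contact_force: [0.5, -0.3, -0.5]
gripper_width: 49.9
```

```bash
python3 - <<'E'
from h import *
from go import sh
cv2.imwrite("pics/p3.png",arm.get_image("wrist")[:,:,::-1])
sh(466.5,-157,100,44)
E
```

```text
t 11.50 pos [ 478.6 -304.5  128.5] yaw 163.2 tiltz [ 0.014 -0.008] q6 -1.97 w 50.4 F [ 2.  -0.6  2.4]
shift [ 54.8 137.8  27.2] turn [(np.float64(119.2), 'q6~0.48'), (np.float64(-60.8), 'q6~-2.66')]
```

View pics/p3.png

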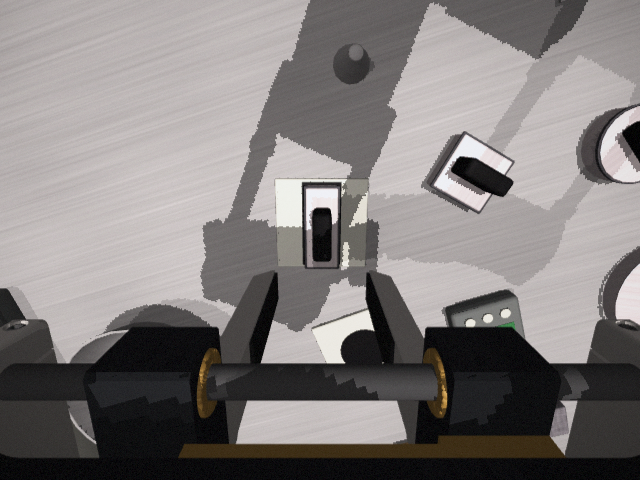

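send_rows --pt "10 25 0 7 50" --pt "25 60 0 14 50" --pt "40 100 0 21 50" --pt "55 138 0 28 50" --pt "55 138 0 35 50" --pt "55 138 0 42 50" --pt "55 138 0 49 50" --pt "55 138 0 56 50" --pt "55 138 0 63 50" --pt "55 138 0 70 50" --pt "55 138 0 77 50" --pt "55 138 0 84 50"

```text
time: 12.5
tool_pos: [465.9, -156.4, 126.9]
orientation: [2.416, 1.985, 0.009]
contact_force: [-0.1, 0.3, 0.1]
gripper_width: 49.7
```

```bash
python3 go.py 466.5 -157 100 44
```

```text
t 12.50 pos [ 465.9 -156.4  126.9] yaw 78.8 tiltz [ 0.014 -0.007] q6 -0.27 w 49.7 F [-0.1  0.3  0.1]
shift [-0.3  0.3 26.9] turn [(np.float64(34.8), 'q6~0.48'), (np.float64(-145.2), 'q6~-2.66')]
```

send_rows --pt "0 0 5 7 50" --pt "0 0 10 14 50" --pt "0 0 20 21 50" --pt "0 0 27 28 50" --pt "0 0 27 35 50" --pt "0 0 27 35 50" --pt "0 0 27 35 50"

```text
time: 13.08
tool_pos: [466.2, -156.6, 99.8]
orientation: [2.902, 1.172, 0.015]
contact_force: [0.0, -0.1, -0.0]
gripper_width: 50.2
```

```bash
cat > chk.py <<'E'
from fit2 import *
from go import sh
import sys
# chk kind x y yaw tag z
k=sys.argv[1];x,y,yaw=map(float,sys.argv[2:5]);tag=sys.argv[5]
sh(x,y,2.6,yaw)
st=arm.observe();c=cam("wrist",st);im=arm.get_image("wrist")[:,:,::-1].copy()
try:
    r=fit2(k,(x,y),[yaw],{'wrist':(im,c)},br={'wrist':238},dk={'wrist':60},half=60,gs=1.);print("wrist fit",np.round(r,2))
except Exception as e: print(e)
draw(im,'wrist',c,k,(x,y,yaw),0,1);cv2.imwrite(f"pics/{tag}.png",im)
E
python3 chk.py square 466.5 -157 44 c1
```

```text
t 13.08 pos [ 466.2 -156.6   99.8] yaw 44.0 tiltz [ 0.014 -0.007] q6 0.34 w 50.2 F [ 0.  -0.1 -0. ]
shift [-0.5 -1.  97.2] turn [(np.float64(180.0), 'q6~3.62'), (np.float64(-0.0), 'q6~0.48'), (np.float64(-180.0), 'q6~-2.66')]
wrist fit [ 468.07 -158.61   44.01    1.76]
```

View pics/c1.png

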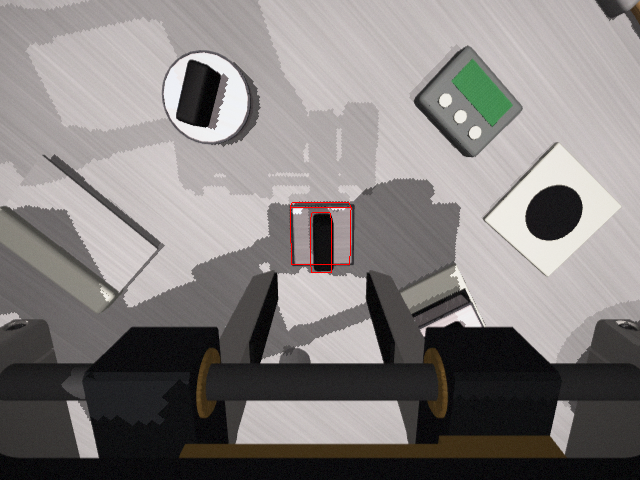

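send_rows --pt "0 -1 20 0 50" --pt "0 -1 50 0 50" --pt "0 -1 75 0 50" --pt "0 -1 90 0 50" --pt "0 -1 97 0 50" --pt "0 -1 97 0 40" --pt "0 -1 97 0 20" --pt "0 -1 97 0 4" --pt "0 -1 97 0 4" --pt "0 -1 97 0 4" --pt "0 -1 97 0 4" --pt "0 -1 97 0 4"

```text
time: 14.13
tool_pos: [468.1, -157.3, 3.9]
orientation: [2.9, 1.171, 0.018]
contact_force: [0.2, -0.6, 3.5]
gripper_width: 16.0
```

```bash
python3 look.py g2;python3 go.py 448.5 314.7 105 91
```

```text
t 14.28 pos [ 468.2 -157.4    3.9] yaw 44.0 tiltz [ 0.016 -0.009] q6 0.34 w 15.8 F [ 1.1 -0.7  6.7]
shift [-0. -0. -0.] turn []
t 14.28 pos [ 468.2 -157.4    3.9] yaw 44.0 tiltz [ 0.016 -0.009] q6 0.34 w 15.8 F [ 1.1 -0.7  6.7]
shift [ 314.2 -351.5 -105.6] turn [(np.float64(133.0), 'q6~3.74'), (np.float64(-47.0), 'q6~0.60')]
```

View pics/g2w.png

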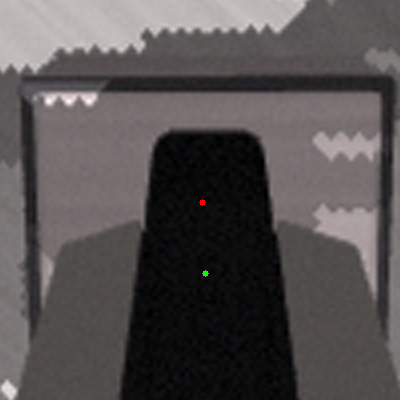

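send_rows --pt "0 0 -10 0 4" --pt "0 0 -30 0 4" --pt "0 0 -55 0 4" --pt "0 0 -80 0 4" --pt "0 0 -96 0 4" --pt "0 0 -103 0 4" --pt "0 0 -103 0 4" --pt "0 0 -103 0 4"

```text
time: 14.95
tool_pos: [465.6, -156.0, 106.0]
orientation: [2.901, 1.172, 0.016]
contact_force: [-0.9, 0.3, -2.7]
gripper_width: 15.7
```

```bash
python3 go.py 448.5 314.7 105 91
```

```text
t 14.95 pos [ 465.6 -156.   106. ] yaw 44.0 tiltz [ 0.015 -0.008] q6 0.34 w 15.7 F [-0.9  0.3 -2.7]
shift [ 314.6 -350.5   -3. ] turn [(np.float64(133.0), 'q6~3.74'), (np.float64(-47.0), 'q6~0.59')]
```

send_rows --pt "7 -7 0 -2 4" --pt "20 -22 0 -6 4" --pt "40 -45 -1 -11 4" --pt "65 -72 -1 -16 4" --pt "90 -100 -1 -21 4" --pt "115 -128 -1 -26 4" --pt "140 -156 -1 -31 4" --pt "165 -184 -2 -36 4" --pt "190 -212 -2 -40 4" --pt "215 -240 -2 -44 4" --pt "240 -268 -2 -47 4" --pt "258 -287 -2 -47 4"

```text
time: 15.95
tool_pos: [449.4, 233.0, 103.0]
orientation: [2.188, 2.237, 0.003]
contact_force: [0.7, 0.3, -2.9]
gripper_width: 15.8
```

send_rows --pt "0 0 0 0 4" --pt "0 0 0 0 4" --pt "0 0 0 0 4"

```text
time: 16.2
tool_pos: [447.7, 232.5, 101.5]
orientation: [2.186, 2.239, -0.002]
contact_force: [-0.3, 0.4, -2.6]
gripper_width: 15.5
```

```bash
python3 go.py 448.5 314.7 103 91
```

```text
t 16.20 pos [447.7 232.5 101.5] yaw 91.4 tiltz [ 0.008 -0.009] q6 0.33 w 15.5 F [-0.3  0.4 -2.6]
shift [82.2  2.8 -2.2] turn [(np.float64(180.4), 'q6~3.74'), (np.float64(0.4), 'q6~0.60'), (np.float64(-179.6), 'q6~-2.54')]
```

send_rows --pt "15 1 0 0 4" --pt "40 2 0 0 4" --pt "65 3 0 0 4" --pt "78 3 0 0 4" --pt "82 3 0 0 4" --pt "82 3 0 0 4" --pt "82 3 0 0 4"

```text
time: 16.78
tool_pos: [448.5, 312.9, 100.4]
orientation: [2.186, 2.239, -0.005]
contact_force: [-1.3, -0.8, -2.8]
gripper_width: 15.6
```

```bash
cat > padv.py <<'E'
from h import *
from go import sh
import sys
x,y,yaw,A,B,z=map(float,sys.argv[1:7])
sh(x,y,z,yaw)
c=cam("wrist");im=arm.get_image("wrist")[:,:,::-1].copy()
a=np.radians(yaw);e=np.array([np.cos(a),np.sin(a)]);f=np.array([-e[1],e[0]])
for A,B in((A,B),(45,45)):
    P=[[*(np.array([x,y])+s*A*e+t*B*f),6] for s,t in((1,1),(1,-1),(-1,-1),(-1,1))]
    cv2.polylines(im,[np.int32(proj("wrist",P,c))],True,(0,0,255),1)
cv2.imwrite(f"pics/{sys.argv[7]}.png",im)
E
python3 padv.py 448.5 314.7 91 30 30 10 p5
```

```text
t 16.78 pos [448.5 312.9 100.4] yaw 91.4 tiltz [ 0.007 -0.011] q6 0.47 w 15.6 F [-1.3 -0.8 -2.8]
shift [ 2.8 -0.5 90.4] turn [(np.float64(180.4), 'q6~3.74'), (np.float64(0.4), 'q6~0.60'), (np.float64(-179.6), 'q6~-2.54')]
```

View pics/p5.png

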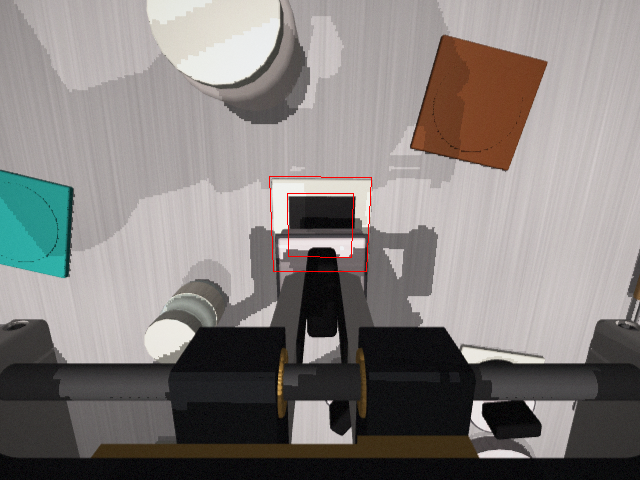

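send_rows --pt "2 0 20 0 4" --pt "2 0 50 0 4" --pt "2 0 70 0 4" --pt "2 0 82 0 4" --pt "2 0 87 0 4" --pt "2 0 88 0 4" --pt "2 0 89 0 4" --pt "2 0 89 0 4"

```text
time: 17.5
tool_pos: [450.0, 314.0, 12.5]
orientation: [2.187, 2.237, -0.002]
contact_force: [-0.1, -0.4, -2.1]
gripper_width: 15.8
```

```bash
python3 look.py p6
```

```text
t 17.65 pos [449.8 314.2  12.5] yaw 91.3 tiltz [ 0.008 -0.01 ] q6 0.48 w 15.4 F [-0.9 -1.2 -2.9]
shift [-0.3  0.2  0. ] turn []
```

View pics/p6.png

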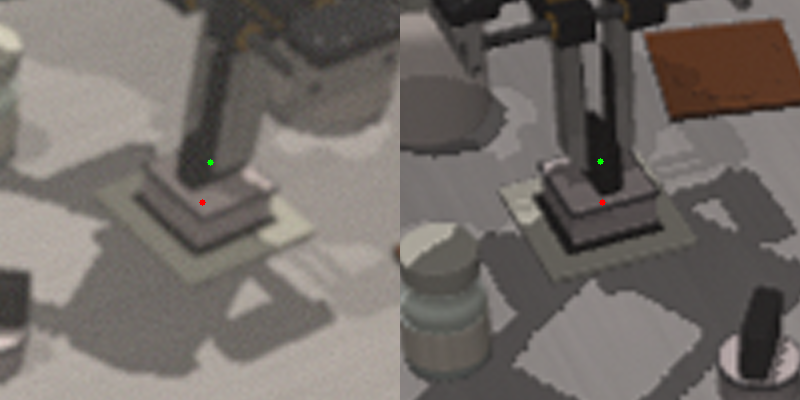

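send_rows --pt "0 0 1 0 4" --pt "0 0 2 0 4" --pt "0 0 3 0 4" --pt "0 0 3 0 4" --pt "0 0 3 0 18" --pt "0 0 3 0 26" --pt "0 0 3 0 36" --pt "0 0 3 0 40" --pt "0 0 -15 0 44" --pt "0 0 -50 0 50" --pt "0 0 -85 0 50" --pt "0 0 -100 0 50"

```text
time: 18.65
tool_pos: [451.1, 316.5, 116.7]
orientation: [2.185, 2.236, 0.008]
contact_force: [1.1, 0.5, 0.5]
gripper_width: 50.1
```

send_rows --pt "0 0 0 0 50" --pt "0 0 0 0 50" --pt "0 0 0 0 50"

```text
time: 18.9
tool_pos: [450.3, 316.1, 115.6]
orientation: [2.185, 2.237, 0.005]
contact_force: [0.7, 0.2, 0.1]
gripper_width: 50.0
```

```bash
python3 padv.py 448.5 314.7 91 30 30 10 p7;python3 go.py 477.3 148 105 55
```

```text
t 18.90 pos [450.3 316.1 115.6] yaw 91.3 tiltz [ 0.013 -0.008] q6 0.48 w 50.0 F [0.7 0.2 0.1]
shift [ -0.5  -3.2 105.6] turn [(np.float64(180.3), 'q6~3.74'), (np.float64(0.3), 'q6~0.60'), (np.float64(-179.7), 'q6~-2.54')]
t 18.95 pos [449.9 315.8 115. ] yaw 91.3 tiltz [ 0.011 -0.008] q6 0.48 w 49.6 F [-0.1  0.9 -0.1]
shift [-168.3   23.4   11.8] turn [(np.float64(36.3), 'q6~0.92'), (np.float64(-143.7), 'q6~-2.23')]
```

View pics/p7.png

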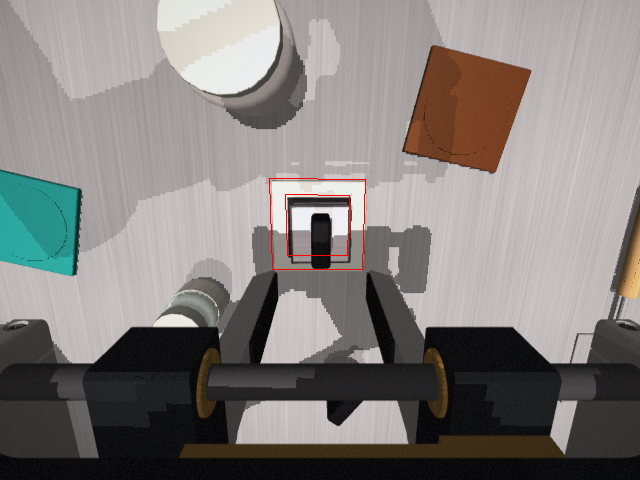

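send_rows --pt "-25 3 0 7 50" --pt "-60 8 0 14 50" --pt "-100 14 0 21 50" --pt "-135 19 4 28 50" --pt "-160 22 8 35 50" --pt "-168 23 12 36 50" --pt "-168 23 12 36 50" --pt "-168 23 12 36 50" --pt "-168 23 12 36 50"

```text
time: 19.7
tool_pos: [476.5, 149.5, 104.2]
orientation: [2.771, 1.456, 0.008]
contact_force: [-1.1, 0.5, 0.6]
gripper_width: 50.2
```

```bash
python3 chk.py round_small 477.3 148 55 c3
```

```text
t 19.70 pos [476.5 149.5 104.2] yaw 55.5 tiltz [ 0.01  -0.008] q6 0.78 w 50.2 F [-1.1  0.5  0.6]
shift [ -0.7   0.2 101.6] turn [(np.float64(180.5), 'q6~4.06'), (np.float64(0.5), 'q6~0.92'), (np.float64(-179.5), 'q6~-2.23')]
wrist fit [478.25 145.12  51.69   1.69]
```

View pics/c3.png

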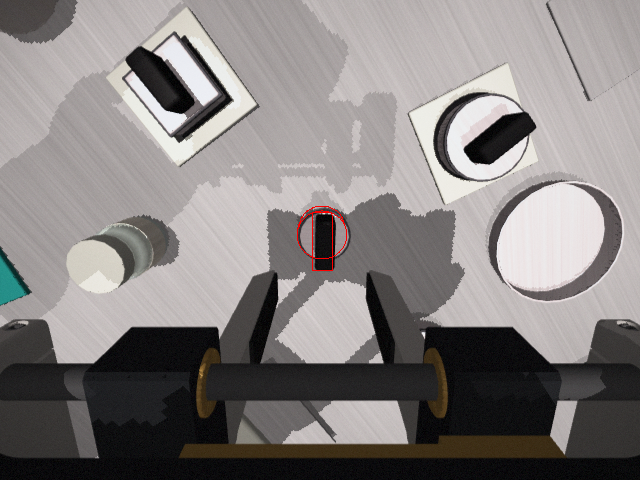

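send_rows --pt "-2 0 20 1 50" --pt "-2 0 50 2 50" --pt "-2 0 77 2 50" --pt "-2 0 93 2 50" --pt "-2 0 100 2 50" --pt "-2 0 101 2 40" --pt "-2 0 101 2 20" --pt "-2 0 101 2 4" --pt "-2 0 101 2 4" --pt "-2 0 101 2 4" --pt "-2 0 101 2 4" --pt "-2 0 101 2 4"

```text
time: 20.75
tool_pos: [477.7, 147.3, 4.3]
orientation: [2.794, 1.408, 0.013]
contact_force: [0.5, -0.7, 3.6]
gripper_width: 15.8
```

```bash
python3 look.py g3
```

```text
t 20.90 pos [477.7 147.2   4.3] yaw 53.5 tiltz [ 0.013 -0.008] q6 0.81 w 16.0 F [ 0.2 -0.5  5.5]
shift [-0. -0. -0.] turn []
```

View pics/g3w.png

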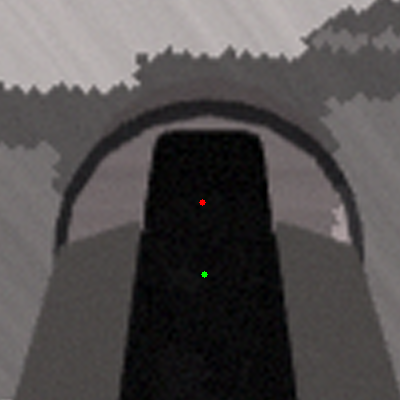

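send_rows --pt "0 0 -10 0 4" --pt "0 0 -30 0 4" --pt "0 0 -55 0 4" --pt "0 0 -80 0 4" --pt "0 0 -96 0 4" --pt "0 0 -100 0 4" --pt "0 0 -100 0 4" --pt "0 0 -100 0 4"

```text
time: 21.57
tool_pos: [475.3, 147.8, 103.2]
orientation: [2.795, 1.408, 0.01]
contact_force: [0.0, 0.2, -2.2]
gripper_width: 15.6
```

```bash
python3 go.py 625.8 -298.3 105 53.5
```

```text
t 21.57 pos [475.3 147.8 103.2] yaw 53.5 tiltz [ 0.011 -0.008] q6 0.81 w 15.6 F [ 0.   0.2 -2.2]
shift [-268.8  386.5    3.3] turn [(np.float64(180.0), 'q6~3.34'), (np.float64(-0.0), 'q6~0.20'), (np.float64(-180.0), 'q6~-2.95')]
```

send_rows --pt "-6 8 0 0 4" --pt "-17 25 0 0 4" --pt "-34 49 1 0 4" --pt "-54 78 1 0 4" --pt "-75 108 1 0 4" --pt "-96 138 1 0 4" --pt "-117 168 2 0 4" --pt "-138 198 2 0 4" --pt "-159 228 2 0 4" --pt "-180 259 2 0 4" --pt "-201 289 2 0 4" --pt "-215 309 2 0 4"

```text
time: 22.57
tool_pos: [595.2, -213.2, 103.0]
orientation: [2.797, 1.405, 0.006]
contact_force: [-0.4, 0.3, -0.9]
gripper_width: 15.2
```

send_rows --pt "0 0 0 0 4" --pt "0 0 0 0 4" --pt "0 0 0 0 4"

```text
time: 22.82
tool_pos: [593.4, -212.5, 101.1]
orientation: [2.801, 1.406, 0.002]
contact_force: [0.0, 0.6, -2.3]
gripper_width: 15.6
```

```bash
python3 go.py 625.8 -298.3 103 53.5
```

```text
t 22.82 pos [ 593.4 -212.5  101.1] yaw 53.3 tiltz [ 0.004 -0.006] q6 0.19 w 15.6 F [ 0.   0.6 -2.3]
shift [-49.5  77.3  -1.2] turn [(np.float64(179.8), 'q6~3.33'), (np.float64(-0.2), 'q6~0.19'), (np.float64(-180.2), 'q6~-2.95')]
```

send_rows --pt "-9 14 0 0 4" --pt "-24 37 0 0 4" --pt "-39 61 0 0 4" --pt "-47 74 0 0 4" --pt "-49 77 0 0 4" --pt "-49 77 0 0 4" --pt "-49 77 0 0 4"

```text
time: 23.4
tool_pos: [625.3, -296.3, 101.5]
orientation: [2.802, 1.408, 0.001]
contact_force: [-0.3, -0.4, -1.3]
gripper_width: 15.6
```

```bash
python3 padv.py 625.8 -298.3 0 26 26 10.3 p8
```

```text
t 23.40 pos [ 625.3 -296.3  101.5] yaw 53.4 tiltz [ 0.003 -0.004] q6 0.10 w 15.6 F [-0.3 -0.4 -1.3]
shift [-1.1  1.1 91.2] turn [(np.float64(53.4), 'q6~1.13'), (np.float64(-126.6), 'q6~-2.02')]
```

View pics/p8.png

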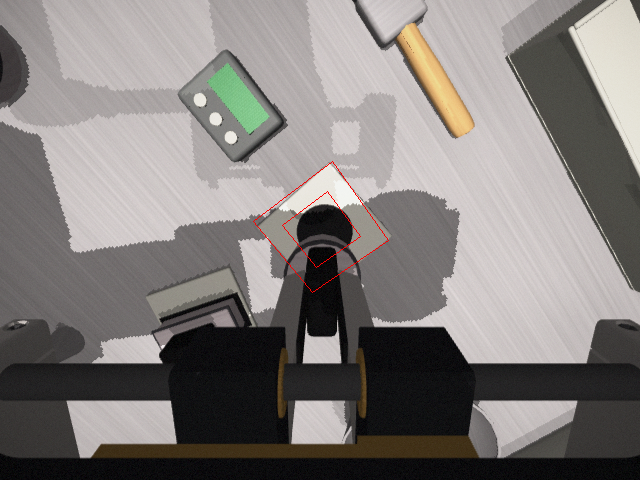

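send_rows --pt "-1 2 20 0 4" --pt "-1 2 50 0 4" --pt "-1 2 72 0 4" --pt "-1 2 84 0 4" --pt "-1 2 89 0 4" --pt "-1 2 91 0 4" --pt "-1 2 91 0 4" --pt "-1 2 91 0 4"

```text
time: 24.12
tool_pos: [627.7, -298.9, 12.2]
orientation: [2.8, 1.408, 0.004]
contact_force: [0.1, -0.1, -1.5]
gripper_width: 16.0
```

```bash
python3 look.py p9
```

```text
t 24.27 pos [ 627.4 -299.    12. ] yaw 53.4 tiltz [ 0.005 -0.006] q6 0.10 w 15.9 F [ 0.2  0.  -1.8]
shift [ 0.2  0.2 -0.2] turn []
```

View pics/p9.png

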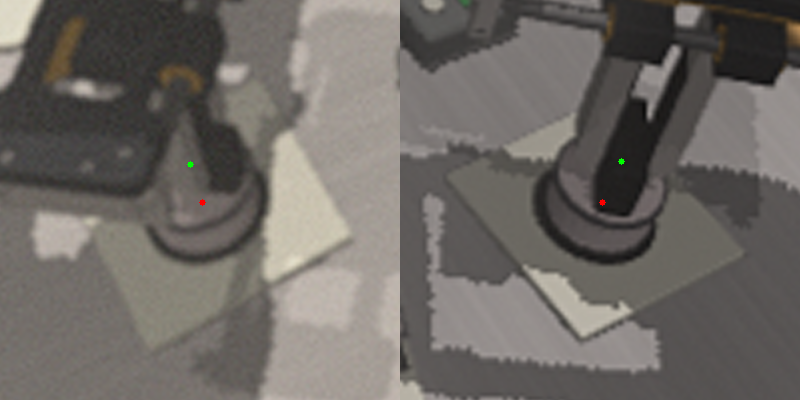

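send_rows --pt "0 0 1 0 4" --pt "0 0 2 0 4" --pt "0 0 3 0 4" --pt "0 0 3 0 4" --pt "0 0 3 0 18" --pt "0 0 3 0 26" --pt "0 0 3 0 36" --pt "0 0 3 0 40" --pt "0 0 -15 0 44" --pt "0 0 -50 0 50" --pt "0 0 -85 0 50" --pt "0 0 -100 0 50"

```text
time: 25.27
tool_pos: [629.0, -299.6, 116.6]
orientation: [2.795, 1.405, 0.009]
contact_force: [0.8, 0.1, 1.4]
gripper_width: 50.3
```

send_rows --pt "0 0 0 0 50" --pt "0 0 0 0 50" --pt "0 0 0 0 50"

```text
time: 25.52
tool_pos: [628.2, -299.1, 115.3]
orientation: [2.797, 1.406, 0.008]
contact_force: [0.3, -0.2, -0.9]
gripper_width: 49.9
```

```bash
python3 padv.py 625.8 -298.3 3 26 26 10 p10;python3 go.py 483.5 -13.3 105 25
```

```text
t 25.52 pos [ 628.2 -299.1  115.3] yaw 53.4 tiltz [ 0.009 -0.008] q6 0.10 w 49.9 F [ 0.3 -0.2 -0.9]
shift [ -0.7  -3.7 105.3] turn [(np.float64(50.4), 'q6~1.07'), (np.float64(-129.6), 'q6~-2.07')]
t 25.57 pos [ 627.8 -298.8  114.6] yaw 53.4 tiltz [ 0.008 -0.007] q6 0.10 w 50.0 F [-0.2  0.7  1. ]
shift [ 143.1 -286.2    6.3] turn [(np.float64(28.4), 'q6~1.11'), (np.float64(-151.6), 'q6~-2.03')]
```

View pics/p10.png

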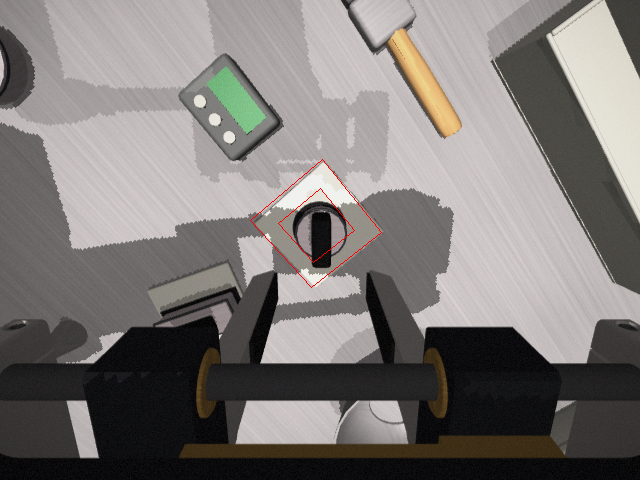

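send_rows --pt "15 -30 0 6 50" --pt "32 -64 0 12 50" --pt "49 -98 0 18 50" --pt "66 -132 0 23 50" --pt "83 -166 0 28 50" --pt "100 -200 2 28 50" --pt "117 -234 4 28 50" --pt "132 -264 5 28 50" --pt "141 -282 6 28 50" --pt "143 -286 6 28 50" --pt "143 -286 6 28 50" --pt "143 -286 6 28 50"

```text
time: 26.57
tool_pos: [483.9, -14.1, 104.6]
orientation: [3.056, 0.689, 0.009]
contact_force: [-0.7, -0.1, -0.6]
gripper_width: 50.0
```

```bash
python3 chk.py round_large 483.5 -13.3 25 c4
```

```text
t 26.57 pos [483.9 -14.1 104.6] yaw 25.4 tiltz [ 0.007 -0.008] q6 0.96 w 50.0 F [-0.7 -0.1 -0.6]
shift [ -0.4  -1.9 102. ] turn [(np.float64(180.4), 'q6~4.25'), (np.float64(0.4), 'q6~1.11'), (np.float64(-179.6), 'q6~-2.03')]
wrist fit [484.79 -14.65  25.     1.89]
```

View pics/c4.png

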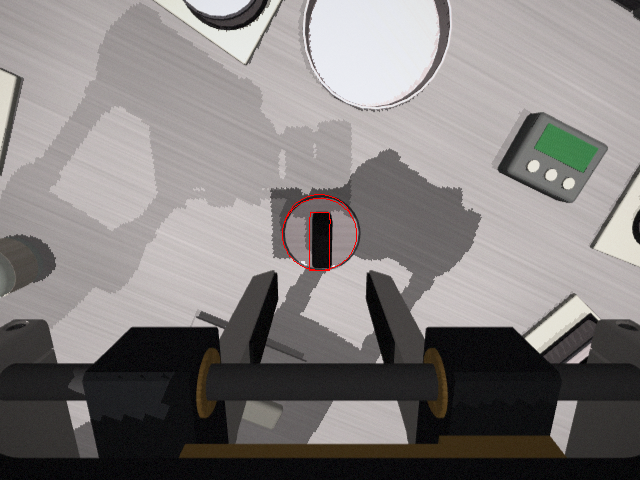

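send_rows --pt "-1 -1 20 0 50" --pt "-1 -1 50 0 50" --pt "-1 -1 77 0 50" --pt "-1 -1 93 0 50" --pt "-1 -1 100 0 50" --pt "-1 -1 101 0 40" --pt "-1 -1 101 0 20" --pt "-1 -1 101 0 4" --pt "-1 -1 101 0 4" --pt "-1 -1 101 0 4" --pt "-1 -1 101 0 4" --pt "-1 -1 101 0 4"

```text
time: 27.62
tool_pos: [484.7, -14.8, 4.8]
orientation: [3.055, 0.687, 0.013]
contact_force: [-0.5, -0.1, 3.9]
gripper_width: 15.9
```

send_rows --pt "0 0 -10 0 4" --pt "0 0 -30 0 4" --pt "0 0 -55 0 4" --pt "0 0 -80 0 4" --pt "0 0 -96 0 4" --pt "0 0 -100 0 4" --pt "0 0 -100 0 4" --pt "0 0 -100 0 4"

```text
time: 28.28
tool_pos: [482.7, -13.8, 103.9]
orientation: [3.056, 0.687, 0.01]
contact_force: [-0.4, -0.3, -2.4]
gripper_width: 15.4
```

```bash
python3 go.py 644.5 19 103 25; python3 - <<'E'
from h import *
# tin rim ellipse fit in initial views
im={n:cv2.imread(f"pics/a_{n}.png") for n in("scene","side")}
for n in im:
    a=np.linspace(0,2*np.pi,60)
    for r,z in((58,20),(56,0)):
        P=np.c_[644.5+r*np.cos(a),19+r*np.sin(a),np.full(60,z)]
        cv2.polylines(im[n],[np.int32(np.round(proj(n,P)*16))],True,(0,0,255),1,shift=4)
a=cv2.resize(im['scene'][285:375,310:430],(400,300),interpolation=cv2.INTER_NEAREST);b=cv2.resize(im['side'][180:270,375:495],(400,300),interpolation=cv2.INTER_NEAREST);cv2.imwrite("pics/tin.png",np.hstack([a,b]))
E
```

```text
t 28.28 pos [482.7 -13.8 103.9] yaw 25.4 tiltz [ 0.008 -0.008] q6 0.96 w 15.4 F [-0.4 -0.3 -2.4]
shift [160.3  39.6   1.9] turn [(np.float64(180.4), 'q6~4.31'), (np.float64(0.4), 'q6~1.17'), (np.float64(-179.6), 'q6~-1.97')]
```

View pics/tin.png

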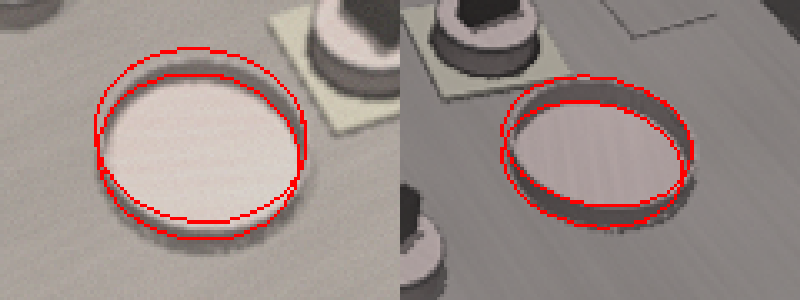

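send_rows --pt "15 4 0 0 4" --pt "40 10 0 0 4" --pt "72 17 0 0 4" --pt "105 25 0 0 4" --pt "135 32 0 0 4" --pt "155 36 0 0 4" --pt "162 39 0 0 4" --pt "162 39 0 0 4" --pt "162 39 0 0 4" --pt "162 39 0 0 4"

```text
time: 29.12
tool_pos: [643.5, 20.0, 104.0]
orientation: [3.056, 0.687, 0.005]
contact_force: [-0.4, -0.4, -1.7]
gripper_width: 15.8
```

```bash
python3 padv.py 647 18 25 30 30 6.5 p11
```

```text
t 29.12 pos [643.5  20.  104. ] yaw 25.3 tiltz [ 0.005 -0.008] q6 1.06 w 15.8 F [-0.4 -0.4 -1.7]
shift [ 2.2  2.4 97.5] turn [(np.float64(180.3), 'q6~4.31'), (np.float64(0.3), 'q6~1.16'), (np.float64(-179.7), 'q6~-1.98')]
```

View pics/p11.png

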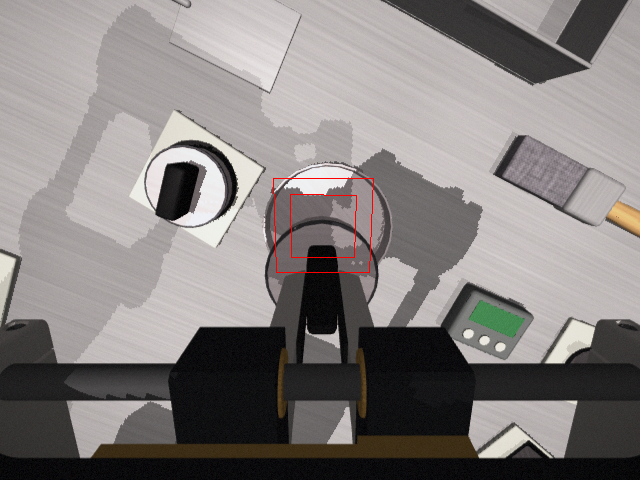

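send_rows --pt "2 3 20 0 4" --pt "2 3 50 0 4" --pt "2 3 72 0 4" --pt "2 3 86 0 4" --pt "2 3 92 0 4" --pt "2 3 94 0 4" --pt "2 3 94 0 4" --pt "2 3 94 0 4"

```text
time: 29.83
tool_pos: [648.2, 17.2, 11.9]
orientation: [3.056, 0.687, 0.01]
contact_force: [0.2, 0.3, -2.3]
gripper_width: 15.7
```

```bash
python3 look.py p12
```

```text
t 29.98 pos [648.3  17.3  11.9] yaw 25.3 tiltz [ 0.008 -0.008] q6 1.06 w 16.0 F [-0.4 -0.4 -1.8]
shift [-0.1  0.  -0. ] turn []
```

View pics/p12.png

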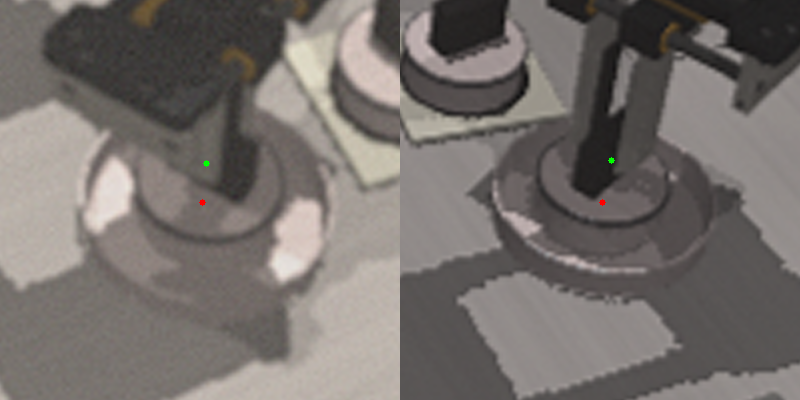

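Well inside the tin, about 5 mm above its floor. Ease down, then release.

send_rows --pt "0 0 2 0 4" --pt "0 0 4 0 4" --pt "0 0 6 0 4" --pt "0 0 6 0 4" --pt "0 0 6 0 4" --pt "0 0 6 0 18" --pt "0 0 6 0 26" --pt "0 0 6 0 36" --pt "0 0 6 0 40" --pt "0 0 -15 0 44" --pt "0 0 -50 0 50" --pt "0 0 -85 0 50"

```text
time: 30.98
tool_pos: [646.2, 18.1, 96.2]
orientation: [3.057, 0.687, 0.004]
contact_force: [0.5, 0.3, -0.5]
gripper_width: 48.9
```

```bash
python3 go.py 440 40 180
```

```text
t 30.98 pos [646.2  18.1  96.2] yaw 25.3 tiltz [ 0.004 -0.008] q6 1.06 w 48.9 F [ 0.5  0.3 -0.5]
shift [-177.  -107.3  -84.9] turn []
```

send_rows --pt "0 0 -30 0 50" --pt "0 0 -60 0 50" --pt "-30 -18 -85 0 50" --pt "-60 -36 -120 0 50" --pt "-95 -57 -150 0 50" --pt "-130 -79 -150 0 50" --pt "-165 -100 -150 0 50" --pt "-200 -121 -150 0 50" --pt "-230 -140 -150 0 50" --pt "-230 -140 -150 0 50" --pt "-230 -140 -150 0 50" --pt "-230 -140 -150 0 50"

```text
time: 31.98
tool_pos: [378.8, 47.4, 245.3]
orientation: [3.056, 0.687, 0.008]
contact_force: [0.5, -0.9, -0.6]
gripper_width: 50.2
```

```bash
cat > fin.py <<'E'
from fit2 import *
I={n:arm.get_image(n)[:,:,::-1].copy() for n in("scene","side","wrist")}
for n in I: cv2.imwrite(f"pics/f_{n}.png",I[n])
for k,q,zb,y in[('square',(448.5,314.7),6,91),('finger',(475.7,-301.7),6,163),('round_small',(626,-298.5),6,55),('round_large',(646,18),2,25),('round_large',(632.5,141),6,7)]:
    for sel in(["scene"],["side"]):
        try: print(k,q,sel,np.round(fit2(k,q,[y],{n:(I[n],cam(n)) for n in sel},zb=zb),2))
        except Exception as e: print(k,sel,e)
vis={n:cv2.resize(I[n],None,fx=4,fy=4,interpolation=cv2.INTER_CUBIC) for n in('scene','side')}
L=[]
for n in vis:
    r=[]
    for P in((448.5,314.7,20),(475.7,-301.7,20),(626,-298.5,20),(646,40,20)):
        u,v=[int(t*4) for t in proj(n,np.array([P]))[0]];v=min(v,1820);r.append(vis[n][v-100:v+100,u-100:u+100] if 0 else cv2.resize(vis[n][max(v-150,0):v+150,u-150:u+150],(200,200)))
    L.append(np.hstack(r))
cv2.imwrite("pics/fin.png",np.vstack(L)); print(arm.observe()['time'])
E
python3 fin.py
```

```text
square (448.5, 314.7) ['scene'] [450.78 315.1   94.33   1.31]
square (448.5, 314.7) ['side'] [448.49 314.06  92.13   1.7 ]
finger (475.7, -301.7) ['scene'] [ 475.28 -300.76  164.72    2.39]
finger (475.7, -301.7) ['side'] [ 474.   -301.58  162.73    2.38]
round_small (626, -298.5) ['scene'] [ 635.29 -299.49    6.4     4.81]
round_small (626, -298.5) ['side'] [ 626.47 -300.18   39.8     5.03]
round_large (646, 18) ['scene'] [648.04  19.12  18.6    1.26]
round_large (646, 18) ['side'] [646.87  18.22  27.34   1.77]
round_large (632.5, 141) ['scene'] [633.77 141.59   3.2    1.1 ]
round_large (632.5, 141) ['side'] [631.45 140.37   6.93   1.47]
32.1333
```

View pics/f_scene.png

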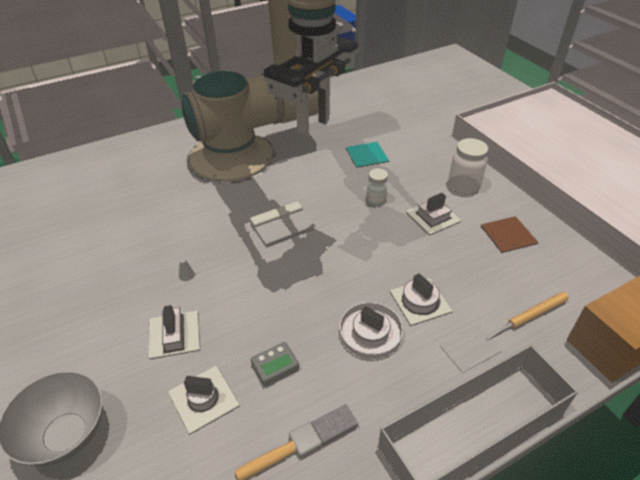

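View pics/fin.png

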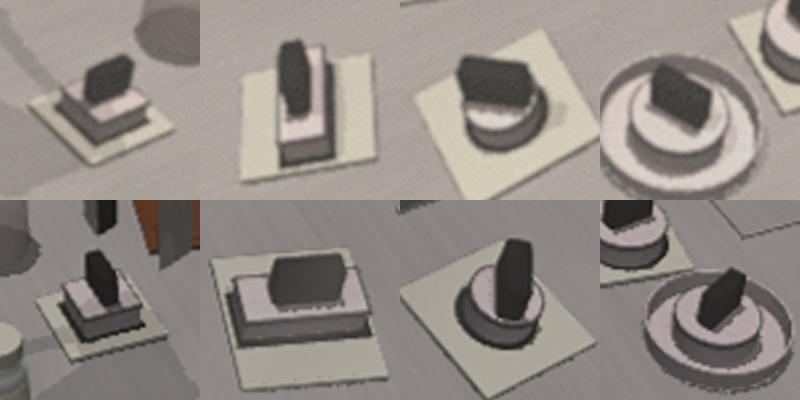

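```bash
python3 - <<'E'
from fit2 import *
L=[]
for n in("scene","side"):
    v=cv2.resize(cv2.imread(f"pics/f_{n}.png"),None,fx=6,fy=6,interpolation=cv2.INTER_CUBIC)
    draw(v,n,cam(n),'round_small',(626.5,-299,55),6,6)
    u,w=[int(t*6) for t in proj(n,np.array([[626,-298,20]]))[0]];L.append(v[w-200:w+200,u-200:u+200])
cv2.imwrite("pics/rs.png",np.hstack(L))
E
```

```text
(no output)
```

View pics/rs.png

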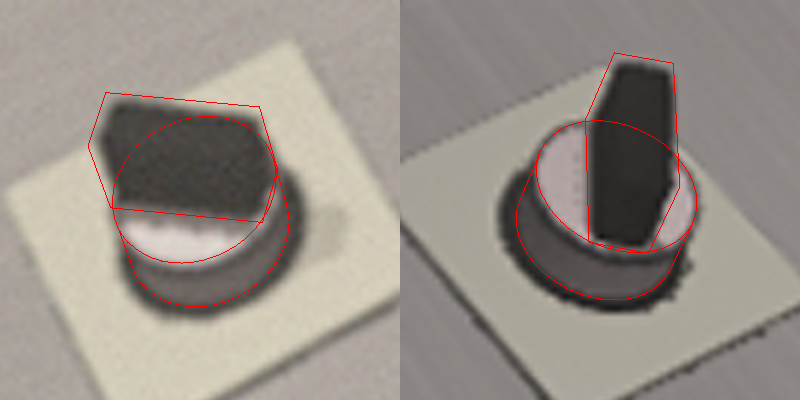

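The small round cutter's overlay at (626.5, -299) matches the picture to about 2 mm, and the dark ring shows on every visible side. Handing in.

```bash
python3 -c "
from bench import arm
print(arm.close_job(), arm.observe()['time'])"
```

```text
the job is handed in; nothing more can be done
the job is handed in; nothing more can be done
```

The square, finger and small round cutters each stand upright on their own pads, and the duplicate large round cutter lies flat in the aluminium tin. I handed the job in after about 32 s; it reports no verdict.

**Last checks against the pad positions I measured:**

| Cutter | Distance from target | Turn from outline |
|---|---|---|
| Square | about 2 mm or less | 1–3° |
| Finger | about 2 mm or less | 0–2° |
| Small round | about 2 mm | not required |
| Duplicate large round | about 2 mm from tin centre | not required |
| Seated large round | unmoved (fits before and after agree within 1 mm) | not required |

**What failed or disagreed:**
- **First grasp:** the first closing on the finger cutter shut on nothing. The pictures showed the fingertips ending roughly 30 mm short of the reported TCP. I lowered the grasp by that amount and all four grasps then held, at about 16 mm opening.
- **Small round fit:** the final automatic fit failed for this cutter because the white pad confused it. I checked it by laying the model over both camera pictures instead.
- **Camera agreement:** the scene and side cameras differ from each other by 1–2 mm.

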